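# Lock the spice rack's end board with its cam

## Task

The spice rack's loose end board still stands off the bottom board. Push it along its dowels until it meets the rubber strip, then take the flat screwdriver from its stand, seat it in the cam's slot without leaning hard on it, and turn the cam clockwise until it has drawn the end board fully home, stopping as soon as it is tight so as not to strain the fitting. Finally put the screwdriver back upright in its stand; leave the jars and the potato where they are.

Things in the scene. Friction and masses are not known exactly. Their poses are not given: they have to be found in the camera images.
- rack: Small wooden spice rack, fixed on the worktop. Origin: centre of its bottom board's underside, on the worktop; z up, +y towards the loose end board. Bottom board 130 (x) x 140 (y) x 30 high; fixed end board 70 high, 18 thick at the -y edge; fixed back 10 thick, 50 high at the +x edge; 3 mm rubber strip along the +y edge, beyond which the loose end board stands.
- cam_centre (a point): Centre of the cam's top face on its upright axis (rack x 0, y +30, z 36.5); fixed to the rack, does not turn. The cam is a steel disc 40 in diameter in a grey ring on the bottom board. A straight slot 4.5 wide, 29 long, 6 deep runs through its centre. A blade at the wrong angle stops on the disc's top; at the right one (within about 0.1 rad) it goes 6 mm deeper.
- cam_mark (a point): Red dot on the grey ring at rack x 0, y +52.5; the line from cam_centre to it is the bolt's line. The slot's angle is not reported: at the start it lies 0 to 0.4 rad clockwise (from above) of this line; look or feel for it. Turning clockwise draws the board in, from about 0.7 rad on.
- cam_axis (a point): Foot of the cam's axis on the worktop (rack x 0, y +30, z 0). A hidden spiral hook grabs the bolt's head if the board was first pushed to the strip. The bolt's length varies by 1.2 mm either way, so the board comes home with the slot 1.2 to 1.7 rad clockwise of the mark. Drawing takes 0.06 to 0.12 N m; tight at home it passes 0.12 to 0.15: stop there (over 0.25 strains it). The cam then holds by itself.
- rack_edge (a point): Middle of the upper edge of the bottom board on the loose end board's side (rack x 0, y +70, z 30); fixed to the rack.
- end_board_top (a point): Middle of the top edge of the loose end board (130 along rack x, 18 thick, 70 high, upright); outer face 9 further along rack +y. It slides on dowels along rack -y: this point is at rack y 97 to 103 at the start, 82 where the board meets the rubber strip, 79 fully home (hard stop). Sliding friction 1 N; the strip pushes back 0.9 N per mm, so before the cam holds it it springs back to about 81.
- driver: Flat-blade screwdriver standing blade down in its stand. Origin: middle of the blade's tip; z runs up along the tool to the handle. Blade 16 wide along its own x, 3 thick along its y (tapering to 1.8 over the last 3), 14 long; shank 8 in diameter; orange square handle 22 x 22 (faces along own x and y) from 55 to 133 above the tip. About 0.12 kg.
- stand: Grey block 70 x 70 x 64 high fixed on the worktop; origin: centre of its underside. In its middle an upright round hole 22 in diameter from top to bottom. The screwdriver's handle rests on the top, so that its tip is 9 above the worktop.
- stand_mouth (a point): Centre of the mouth of the stand's hole, on its top face.
- jam_jar: Bystander: jam jar with green lid, 64 in diameter, 99 high; origin at the centre of its underside.
- potato: Bystander: potato 45 x 49 x 34 high; origin at the centre of its underside.
- spice_jar: Bystander: spice jar with green cap, 44 in diameter, 99 high; origin at the centre of its underside.
Things that resemble listed ones, but are neither listed nor needed, are in the scene too. What is shaped like the driver but white is not meant. Leave any purple look-alike of the stand alone.

How it is judged:
By the outcome, as a careful person would: the job done as asked, in the order asked, and still so for the second after the job is handed in, with the robot touching nothing.
It also fails if it takes over 72 s, if anything falls off the work surface, if the arm or the gripper's body presses on something with over 40 N, if the wrist force passes 120 N, or if a joint passes its speed limit or range.

## Robot

A 6-joint arm with a two-finger parallel gripper is mounted at the origin on a cart in front of the work surface, level with it; the furniture and walls round the work are solid. World frame = base frame: x ahead of the robot, y to its left, z up, the work surface at z = 0. Lengths are in m, angles in rad, forces in N, time in s.
With the tool pointing down it reaches from about 0.375 to 0.9 m from the base axis. Payload 3.1 kg.
Tool frame: the origin (TCP) lies on the centre line of the jaws, within the pads' length; the fingertips stand 19 mm ahead of it and the grasp point (between the pads) is the TCP; z points along the fingers, y is the line along which they close (so a half turn about z gives the same grasp; the last joint's range is limited). The gripper opens to 85 mm and grips with 20 to 120 N. Pads are 22 mm wide; open, the fingers measure 114 mm over their backs; the gripper's body (76 mm by 85 mm) begins 54 mm behind the grasp point. The pads swing forward as they close: fully open they stand 13 mm farther back than shut.
Start: joints at [-1.484, 0.527, 1.433, -0, 1.181, -0.178], TCP at [0.164, -0.603, 0.25] pointing down, gripper open.
Joint ranges: [-3.08, 3.08], [-0.75, 2.2], [0.22, 2.44], [-1.43, 4.57], [0, 2.65], [-2.85, 2.85]. Speed limits (rad/s): [2.79, 2.79, 3.14, 3.14, 3.14, 3.14].

## Interface

Orientations are given as a unit quaternion [x, y, z, w].
In Python, from station import manip gives the robot as it stands.
- The arm moves only by the tool servo_tool, never from a script. Its argument "rows" is a list that holds one entry, the list of rows, each a list of 7 numbers: the turn, a rotation vector about the tool's x, y, z in degrees, then the shift along the tool's x, y, z in m, then the gripper command: -1 is shut, 1 is fully open, values between are in proportion. In form: [[[wx, wy, wz, tx, ty, tz, jaw], ...]]. A call has 1 to 8 rows; each row shifts and turns the commanded pose from where the row before left it, along the tool's axes as they then stand; what a row does not reach is not made up. A row lasts 1/12 s, in which the tool goes at most 41.7 mm and 7.16 degrees, less where a joint would pass 70% of its speed; a pose out of reach is approached as far as the arm can. A call is refused whole if a number of a shift passes 0.0417 or a number of a turn 7.16, either way. A call with a gripper value outside its range is refused whole. The fingers move at their own pace and stop on an object; "squeeze" is the grip in N (left out, the last holds). Time passes only in rows, so rows that do not move let the fingers close. It gives the time, the measured TCP pose, the force, the opening and the grip force at its end, in the units of the state.
- manip.sense(): the state, without advancing time (a new reading comes with each control period).
- manip.snapshot(name): name is "scene" or "top"; returns the picture (420x560x3 uint8, blue, green, red); there is no depth.
- manip.camera_info(name): a dict with "K" (3x3 intrinsics, pixels), "k1" (the pictures are not rectified: a ray, as slopes to the right and down, at radius r is drawn at 1 + k1 r^2 times it, then the intrinsics apply), "camera_from_world" (4x4, takes a point from world to camera coordinates). Camera axes: x right, y down, z forward; pixel columns grow to the right and rows downward; lengths in m; the calibration is good to about 2 mm. A picture is of the moment at which its call begins. camera_info takes no time and is no camera call.
- manip.sign_off(): hands the job in; it is judged then, once.
The state is a dict: "t": time; "q": joint angles; "qd": joint speeds; "tau": joint torques, N m; "tcp_pos": TCP position; "tool_rot": TCP orientation; "force": force on the tool from outside, world axes, zero at the start; "ft_torque": the same for the moment, N m; "finger_gap": opening from 0.0 (shut) to 1.0 (fully open); "gripper_force": force on a finger pad.
Only numpy, scipy, OpenCV 4.12 (cv2) and the standard library are available. Lean on these libraries where they do the work, as an engineer would, in place of code of your own. Each camera call takes 0.05 s, during which the arm holds its last target. There are 200 camera calls.

## Working session

There is one attempt and no reset: what is moved stays moved. The work goes in short steps, Python scripts to look and compute and a tool call to move; the robot and the scene stay as the last step left them, time stands still between calls to the robot, and variables do not carry over. Pictures are saved under pics/ and viewed, at most 11 in all, crops included, and the job is handed in when it is done.

Besides the shell and the picture viewer there is one more tool, called after "Emit:" as a command line: name --argument value ..., lists and objects as JSON in quotes. servo_tool: Moves the arm, as the interface text tells. Its arguments: {"type":"object","properties":{"rows":{"type":"array","items":{"type":"array","items":{"type":"array","items":{"type":"number"}}}},"squeeze":{"type":"number"}},"required":["rows"]}

```bash
mkdir -p pics; ls; python3 - <<'E'
from station import manip
import cv2,numpy as np
a=manip.snapshot("scene");b=manip.snapshot("top")
cv2.imwrite("pics/s0.png",a);cv2.imwrite("pics/t0.png",b)
for n in("scene","top"):
    c=manip.camera_info(n);print(n,np.round(c["K"],1).tolist(),c["k1"],np.round(c["camera_from_world"],3).tolist())
s=manip.sense();print(s)
E
```

```text
pics
scene [[513.0, 0.0, 275.9], [0.0, 513.0, 219.3], [0.0, 0.0, 1.0]] -0.06590645175164288 [[-0.048, -0.999, -0.016, -0.053], [-0.722, 0.046, -0.69, 0.398], [0.69, -0.022, -0.724, 1.228], [0.0, 0.0, 0.0, 1.0]]
top [[416.6, 0.0, 285.5], [0.0, 416.6, 218.5], [0.0, 0.0, 1.0]] 0.0025441442269553104 [[0.002, -1.0, 0.02, -0.092], [-0.99, -0.004, -0.137, 0.496], [0.138, -0.019, -0.99, 1.319], [0.0, 0.0, 0.0, 1.0]]
{'t': 0.1, 'q': array([-1.48447933e+00,  5.28394425e-01,  1.43379372e+00, -1.13897231e-05,
        1.18142585e+00, -1.78502400e-01]), 'qd': array([ 7.78321174e-04, -5.92573932e-04, -3.22547986e-03,  2.32840876e-05,
       -1.44958803e-03, -1.11666785e-03]), 'tau': array([ 3.02915569e-04, -4.43304420e+01, -1.78587019e+01, -1.53758633e-04,
        3.89072535e-03,  8.10548727e-06]), 'tcp_pos': array([ 0.16355377, -0.60257369,  0.24941219]), 'tool_rot': array([ 9.91245844e-01,  1.32025208e-01,  4.13074039e-05, -1.00984347e-03]), 'force': array([ 0.06771878,  0.32439279, -0.18747582]), 'ft_torque': array([0.08373063, 0.00656254, 0.01817538]), 'gripper_force': 0.0, 'finger_gap': 1.001557052694375}
```

View pics/s0.png

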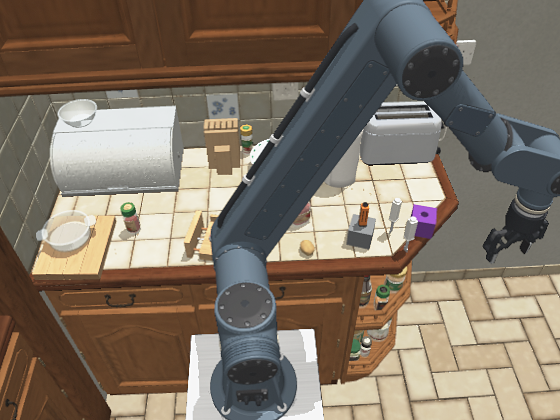

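View pics/t0.png

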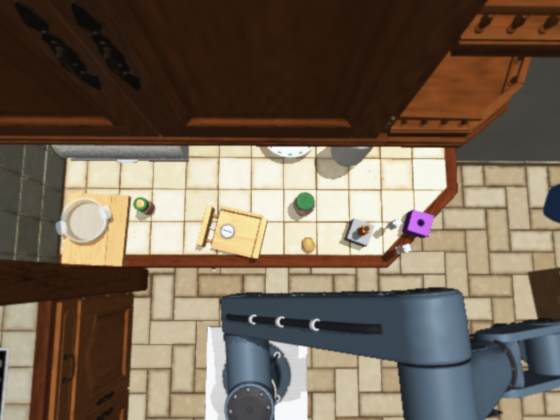

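The scene shows the rack at about (210,235), the orange-handled driver in the grey stand at (362,225), two white drivers at (395,210) and (410,230), and a purple stand at (424,220). In the top view the rack is at (235,232) with its cam at (228,231) and its loose board at (206,227). The grey stand with the orange driver is at (360,232), and the purple look-alike is at (418,223). Next is an enlarged crop to confirm this.

```bash
cat > h.py <<'E'
import numpy as np,cv2
from station import manip
from scipy.spatial.transform import Rotation as R
def ray(n,u,v):
    c=manip.camera_info(n);K=np.array(c["K"]);T=np.array(c["camera_from_world"])
    d=np.array([(u-K[0,2])/K[0,0],(v-K[1,2])/K[1,1]]);s=d.copy()
    for _ in range(20): s=d/(1+c["k1"]*(s@s))
    o=-T[:3,:3].T@T[:3,3]; return o,T[:3,:3].T@np.array([*s,1])
def plane(n,u,v,z):
    o,d=ray(n,u,v);return o+d*(z-o[2])/d[2]
def proj(n,p):
    c=manip.camera_info(n);K=np.array(c["K"]);T=np.array(c["camera_from_world"])
    q=T[:3,:3]@p+T[:3,3];s=q[:2]/q[2];s=s*(1+c["k1"]*(s@s));return s*K[0,0]+K[:2,2]
def st():
    s=manip.sense();r=R.from_quat(s["tool_rot"])
    print("t",round(s["t"],2),"p",np.round(s["tcp_pos"]*1000,1),"z",np.round(r.as_matrix()[:,2],3),"y",np.round(r.as_matrix()[:,1],3),"F",np.round(s["force"],1),"M",np.round(s["ft_torque"],2),"gap",round(s["finger_gap"],3),"g",round(s["gripper_force"],1))
    return s,r
def crop(img,x0,y0,x1,y1,k):
    return cv2.resize(img[y0:y1,x0:x1],None,fx=k,fy=k,interpolation=cv2.INTER_CUBIC)
E
python3 - <<'E'
from h import *
b=cv2.imread("pics/t0.png");a=cv2.imread("pics/s0.png")
c1=crop(b,192,200,272,265,5) # 400x325
c2=crop(b,335,205,435,260,4) #400x220
c3=crop(a,335,190,445,255,3.6)
o=np.zeros((570,800,3),np.uint8);o[:325,:400]=c1;o[325:545,:400]=c2;o[:c3.shape[0],400:400+c3.shape[1]]=c3
c4=crop(a,180,200,250,262,5);o[240:550,400:750]=c4
cv2.imwrite("pics/c0.png",o)
E
```

```text
(no output)
```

View pics/c0.png

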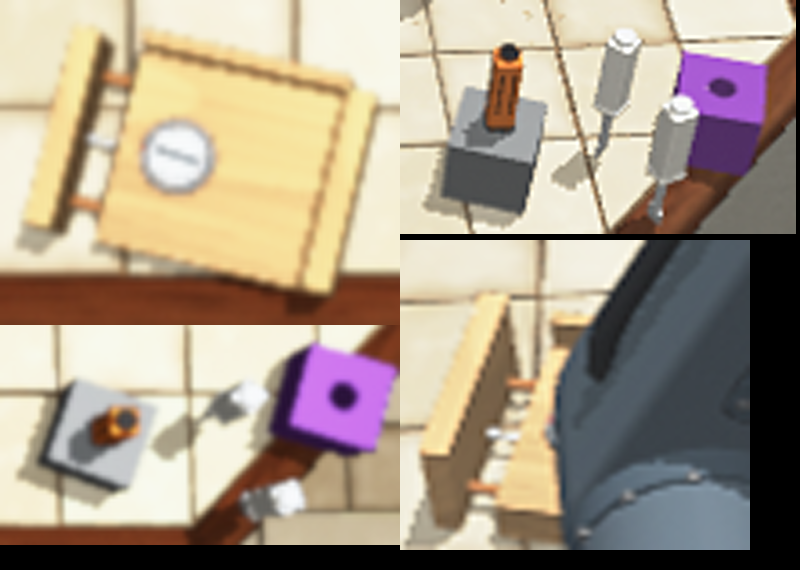

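Candidates: the orange driver in the grey stand at top (360,232) is the one meant. The white drivers at (395,224) and (403,249) and the purple block at (418,223) are look-alikes. The slot appears as a dark line from (224,230) to (232,233), nearly along the bolt's line. Next I measure.

```bash
cat >> h.py <<'E'
def edge(g,p,q,w=2.5,n=40):
    "refine a straight edge between pixel points p,q; returns two refined points"
    p,q=np.float64(p),np.float64(q);t=(q-p)/np.linalg.norm(q-p);nn=np.array([-t[1],t[0]])
    s=np.arange(-w-.5,w+.51,.25);P=[]
    for a in np.linspace(.08,.92,n):
        m=p+(q-p)*a;xy=m+np.outer(s,nn)
        v=cv2.remap(g,np.float32(xy[None,:,0]),np.float32(xy[None,:,1]),cv2.INTER_CUBIC)[0]
        d=np.abs(np.gradient(cv2.GaussianBlur(v[None],(5,1),1)[0]));i=d[2:-2].argmax()+2
        P.append(m+s[i]*nn)
    P=np.float32(P);vx,vy,x,y=cv2.fitLine(P,cv2.DIST_HUBER,0,.01,.01).ravel()
    d=np.array([vx,vy])*np.sign(vx*t[0]+vy*t[1]);c=np.array([x,y])
    return c+d*((p-c)@d),c+d*((q-c)@d)
E
python3 - <<'E'
from h import *
b=cv2.imread("pics/t0.png");g=np.float32(cv2.cvtColor(b,6))
E={"front":((105,243),(290,286),.03),"py":((143,45),(100,240),.03),"fix_out":((375,97),(335,290),.07),"loose_out":((75,30),(23,222),.07),"loose_in":((103,37),(53,228),.07),"back_out":((145,38),(350,83),.05)}
for k,(p,q,z) in E.items():
    o=np.array([192,200]);p=np.array(p)/5+o-.4;q=np.array(q)/5+o-.4
    e=edge(g,p,q);A,B=[plane("top",*x,z) for x in e];d=B-A
    print(k,np.round(e,1).tolist(),np.round(A*1000,1),np.round(B*1000,1),"len",round(np.linalg.norm(d)*1000,1),"ang",round(np.degrees(np.arctan2(d[1],d[0])),2))
hsv=cv2.cvtColor(b,40)
def blob(m,x0,y0,x1,y1):
    k=np.zeros_like(m);k[y0:y1,x0:x1]=m[y0:y1,x0:x1];n,l,s,c=cv2.connectedComponentsWithStats(k);i=1+s[1:,4].argmax();return s[i],c[i],np.uint8(l==i)
m=np.uint8(hsv[...,1]<70)
s,c,k=blob(m,216,220,240,244);c,_=cv2.findContours(k,0,1);el=cv2.fitEllipse(max(c,key=len));print("cam",s,el,plane("top",*el[0],.0365)*1000)
# slot
x,y=el[0];yy,xx=np.mgrid[0:420,0:560];r=np.hypot(xx-x,yy-y)<5
v=np.maximum(np.median(g[r])-g,0)*r;v[v<15]=0
w=v.sum();cx,cy=(v*xx).sum()/w,(v*yy).sum()/w;C=[[((xx-cx)**2*v).sum()/w,((xx-cx)*(yy-cy)*v).sum()/w],[0,((yy-cy)**2*v).sum()/w]];C[1][0]=C[0][1]
L,V=np.linalg.eigh(np.array(C));d=V[:,1];print("slot",cx,cy,d,L)
A,B=[plane("top",cx+4*s*d[0],cy+4*s*d[1],.0365) for s in(-1,1)];d=B-A;print("slot ang",np.degrees(np.arctan2(d[1],d[0])),(A+B)/2*1000)
# stand top & handle
or_=np.uint8((hsv[...,0]<15)&(hsv[...,1]>150)&(hsv[...,2]>60))
s,c,k=blob(or_,345,215,378,246);print("orange",s,c)
for q in cv2.goodFeaturesToTrack(np.uint8(g[210:255,340:380]),10,.05,4).reshape(-1,2):print(q+[340,210])
E
```

```text
front [[212.6, 248.3], [249.5, 257.1]] [399.6 143.6  30. ] [371.6  24.4  30. ] len 122.4 ang -103.21
py [[220.5, 208.7], [209.5, 247.0]] [528.8 121.3  30. ] [403.6 153.6  30. ] len 129.3 ang 165.55
fix_out [[268.1, 219.4], [257.5, 257.3]] [488.6 -35.4  70. ] [369.2  -3.1  70. ] len 123.7 ang 164.88
loose_out [[205.3, 205.3], [195.6, 243.8]] [533.  163.8  70. ] [410.6 190.8  70. ] len 125.3 ang 167.56
loose_in [[211.5, 206.8], [201.6, 245.0]] [528.1 144.2  70. ] [406.9 172.   70. ] len 124.4 ang 167.09
back_out [[220.4, 208.0], [261.4, 217.3]] [527.9 118.7  50. ] [498.3 -13.1  50. ] len 135.1 ang -102.65
cam [220 224  15  15 179] ((227.11825561523438, 230.8512725830078), (14.097343444824219, 14.37536907196045), 35.11524200439453) [455.41694667  97.33637796  36.5       ]
slot 226.8982785602504 230.56807511737088 [-0.95026916 -0.31142981] [0.21233626 7.00703281]
slot ang 72.02987848994823 [456.33350807  98.06596407  36.5       ]
orange [358 227  10   8  39] [361.46153846 231.        ]
[352. 220.]
[365. 245.]
[350. 247.]
[363. 231.]
[345. 224.]
[348. 237.]
[357. 240.]
[349. 243.]
[347. 219.]
[367. 227.]
```

```bash
python3 - <<'E'
from h import *
b=cv2.imread("pics/t0.png");a=cv2.imread("pics/s0.png");g=np.float32(cv2.cvtColor(b,6))
P=[(78,380),(157,408),(127,488),(50,455)];P=[np.array([335+x/4-.4,205+(y-325)/4-.4]) for x,y in P]
L=[]
for i in range(4):
    e=edge(g,P[i],P[(i+1)%4],2);W=[plane("top",*x,.064)[:2]*1000 for x in e];L.append(W);d=W[1]-W[0];print(np.round(W,1).tolist(),round(np.degrees(np.arctan2(d[1],d[0])),1))
C=[]
for i in range(4):
    (p,q),(r,s)=L[i-1],L[i];M=np.c_[q-p,-(s-r)];C.append(p+(q-p)*np.linalg.solve(M,r-p)[0])
C=np.array(C);print("corners",C.round(1).tolist(),"centre",C.mean(0),np.linalg.norm(np.roll(C,1,0)-C,axis=1))
for n,img,m in(("scene",a,(350,195,380,240)),("top",b,(350,218,378,245))):
    c=crop(img,*m,13);cv2.imwrite("pics/_%s.png"%n,c)
x=cv2.imread("pics/_scene.png");y=cv2.imread("pics/_top.png");o=np.zeros((590,770,3),np.uint8);o[:585,:390]=x;o[:351,395:395+364]=y
cv2.imwrite("pics/c1.png",o)
for z in(.064,.142):
    for n in("scene","top"):print(n,z,proj(n,np.array([*C.mean(0)/1000,z])))
E
```

```text
[[494.8, -309.6], [477.9, -373.8]] -104.8
[[471.4, -373.2], [407.4, -348.0]] 158.5
[[408.4, -346.6], [430.8, -284.6]] 70.1
[[434.5, -284.4], [494.7, -307.6]] -21.1
corners [[495.3, -307.9], [477.4, -375.6], [407.8, -348.1], [431.3, -283.2]] centre [ 452.96873223 -328.7090304 ] [68.52271659 70.0651532  74.8639065  69.04819392]
scene 0.064 [361.81972683 223.25337619]
top 0.064 [360.44582597 231.19091857]
scene 0.142 [364.72257023 204.33820919]
top 0.142 [365.5991701  228.39114148]
```

View pics/c1.png

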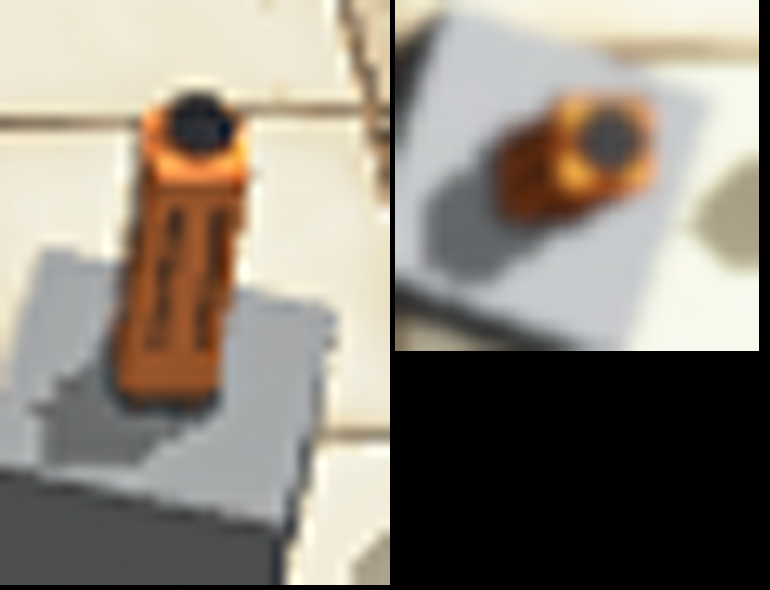

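The driver's black cap is at scene (365.2,203.9) and top (366.1,228.2), which agrees with the projected stand axis to about 1.5 mm. The handle faces lie roughly along world x and y. I'll turn the tool so its x lies along rack +y, shut the jaws and go to the loose board.

Emit:
servo_tool --rows '[[[0,0,-7.1,0,0,0,-1],[0,0,-7.1,0,0,0,-1],[0,0,-7.1,0,0,0,-1],[0,0,-7.1,0,0,0,-1],[0,0,-7.1,0,0,0,-1],[0,0,-7.1,0,0,0,-1],[0,0,-7.1,0,0,0,-1],[0,0,-7.1,0,0,0,-1]]]' --squeeze 40

```text
t: 0.77
tcp_pos: [0.1636, -0.6028, 0.2497]
tool_rot: [0.807, 0.59, 0.0, -0.001]
force: [0.0, 0.4, -0.4]
finger_gap: 0.003
gripper_force: 0.0
```

Emit:
servo_tool --rows '[[[0,0,-5,0,0.03,0,-1],[0,0,0,0.02,0.034,0,-1],[0,0,0,0.02,0.034,0,-1],[0,0,0,0.02,0.034,0,-1],[0,0,0,0.02,0.034,0,-1],[0,0,0,0.02,0.034,0,-1],[0,0,0,0.02,0.034,0,-1],[0,0,0,0.02,0.034,0,-1]]]'

```text
t: 1.43
tcp_pos: [0.4571, -0.5285, 0.2497]
tool_rot: [0.783, 0.622, 0.0, -0.001]
force: [0.3, -1.3, -0.2]
finger_gap: 0.001
gripper_force: 0.0
```

```bash
python3 - <<'E'
from h import *
s,r=st();print(s["q"].round(2), (r.inv().apply(np.array([.484,.22,.25])-s["tcp_pos"])*1000).round(1))
E
```

```text
t 1.43 p [ 457.1 -528.5  249.7] z [-0.001  0.001 -1.   ] y [ 0.974 -0.225 -0.001] F [ 0.3 -1.3 -0.2] M [-0.01 -0.02  0.  ] gap 0.001 g 0.0
[-1.02  0.63  1.23 -0.    1.28 -0.79] [ 7.353e+02 -1.425e+02  5.000e-01]
```

Emit:
servo_tool --rows '[[[0,0,0,0.04,-0.0078,0,-1],[0,0,0,0.04,-0.0078,0,-1],[0,0,0,0.04,-0.0078,0,-1],[0,0,0,0.04,-0.0078,0,-1],[0,0,0,0.04,-0.0078,0,-1],[0,0,0,0.04,-0.0078,0,-1],[0,0,0,0.04,-0.0078,0,-1],[0,0,0,0.04,-0.0078,0,-1]]]'

```text
t: 2.1
tcp_pos: [0.4663, -0.2018, 0.25]
tool_rot: [0.783, 0.622, -0.0, -0.0]
force: [1.0, -0.3, 0.1]
finger_gap: 0.006
gripper_force: 0.0
```

Emit:
servo_tool --rows '[[[0,0,0,0.04,-0.0078,0,-1],[0,0,0,0.04,-0.0078,0,-1],[0,0,0,0.04,-0.0078,0,-1],[0,0,0,0.04,-0.0078,0,-1],[0,0,0,0.04,-0.0078,0,-1],[0,0,0,0.04,-0.0078,0,-1],[0,0,0,0.04,-0.0078,0,-1],[0,0,0,0.04,-0.0078,0,-1]]]'

```text
t: 2.77
tcp_pos: [0.4776, 0.1239, 0.2501]
tool_rot: [0.783, 0.622, -0.0, -0.0]
force: [0.9, 0.5, -0.5]
finger_gap: 0.001
gripper_force: 0.0
```

Emit:
servo_tool --rows '[[[0,0,0,0.04,-0.0078,0,-1],[0,0,0,0.035,-0.0078,0,-1],[0,0,0,0,0,0.04,-1],[0,0,0,0,0,0.04,-1],[0,0,0,0,0,0.04,-1],[0,0,0,0,0,0.04,-1],[0,0,0,0,0,0.04,-1],[0,0,0,0,0,0,-1]]]'

```text
t: 3.43
tcp_pos: [0.4739, 0.1973, 0.0415]
tool_rot: [0.783, 0.622, -0.009, -0.005]
force: [-2.0, -0.8, -0.3]
finger_gap: -0.001
gripper_force: 0.0
```

```bash
python3 - <<'E'
from h import *
s,r=st();p=s["tcp_pos"][:2]*1000-[448.7,68.5];print("rack",p@[.974,-.225],p@[.225,.974])
b=manip.snapshot("top");cv2.imwrite("pics/t1.png",crop(b,185,195,275,265,7))
E
```

```text
t 3.43 p [473.9 197.3  41.5] z [-0.019 -0.003 -1.   ] y [ 0.974 -0.226 -0.018] F [-2.  -0.8 -0.3] M [-0.01  0.03  0.03] gap -0.001 g 0.0
rack -4.441424783259654 131.13889335690752
```

View pics/t1.png

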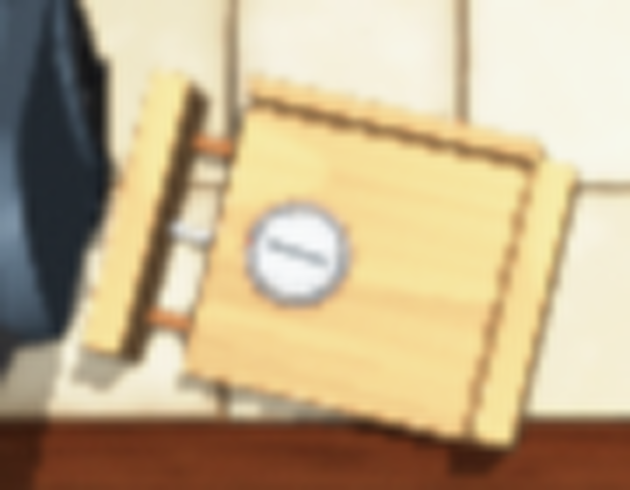

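The top view shows the board still standing off, with its inner edge near (203,225), and the gripper just outside it. The tool is still settling, so I'll hold for a row and then advance slowly.

Emit:
servo_tool --rows '[[[0,0,0,0,0,0,-1],[0,0,0,0,0,0,-1]]]'

```text
t: 3.65
tcp_pos: [0.4818, 0.1988, 0.0529]
tool_rot: [0.783, 0.622, 0.002, 0.001]
force: [0.1, 0.3, 0.7]
finger_gap: 0.003
gripper_force: 0.0
```

```bash
python3 - <<'E'
from h import *
s,r=st();p=s["tcp_pos"][:2]*1000-[448.7,68.5];print("rack",p@[.974,-.225],p@[.225,.974],s["q"].round(3))
E
```

```text
t 3.65 p [481.8 198.8  52.9] z [ 0.005  0.001 -1.   ] y [ 0.974 -0.225  0.005] F [0.1 0.3 0.7] M [ 0.03 -0.03 -0.05] gap 0.003 g 0.0
rack 2.9025153932362597 134.39479142020022 [0.177 0.712 1.838 0.    0.586 0.404]
```

Emit:
servo_tool --rows '[[[0,0,0,-0.005,0,0.008,-1],[0,0,0,-0.005,0,0,-1],[0,0,0,-0.004,0,0,-1],[0,0,0,-0.004,0,0,-1],[0,0,0,-0.003,0,0,-1],[0,0,0,-0.003,0,0,-1],[0,0,0,-0.003,0,0,-1],[0,0,0,0,0,0,-1]]]'

```text
t: 4.32
tcp_pos: [0.4735, 0.1716, 0.0423]
tool_rot: [0.783, 0.622, -0.0, -0.0]
force: [0.7, -0.0, 0.1]
finger_gap: -0.003
gripper_force: 0.0
```

```bash
cat >>h.py <<'E'
def rk(p):
    p=np.asarray(p)[:2]*1000-[448.7,68.5];return (p@[.974,-.225]).round(1),(p@[.225,.974]).round(1)
E
python3 - <<'E'
from h import *
s,r=st();print(rk(s["tcp_pos"]))
E
```

```text
t 4.32 p [473.5 171.6  42.3] z [-0.001 -0.    -1.   ] y [ 0.974 -0.226 -0.001] F [ 0.7 -0.   0.1] M [ 0.01  0.03 -0.05] gap -0.003 g 0.0
(np.float64(1.0), np.float64(106.0))
```

Emit:
servo_tool --rows '[[[0,0,0,-0.002,0,0,-1],[0,0,0,-0.002,0,0,-1],[0,0,0,0,0,0,-1]]]'

```text
t: 4.57
tcp_pos: [0.4728, 0.1681, 0.0422]
tool_rot: [0.783, 0.622, -0.0, -0.0]
force: [-1.0, -0.2, 0.6]
finger_gap: 0.001
gripper_force: 0.0
```

```bash
python3 - <<'E'
from h import *
s,r=st();print(rk(s["tcp_pos"]))
b=manip.snapshot("top");cv2.imwrite("pics/t2.png",crop(b,185,195,275,265,7))
E
```

```text
t 4.57 p [472.8 168.1  42.2] z [-0. -0. -1.] y [ 0.974 -0.226 -0.   ] F [-1.  -0.2  0.6] M [ 0.05 -0.   -0.01] gap 0.001 g 0.0
(np.float64(1.1), np.float64(102.5))
```

View pics/t2.png

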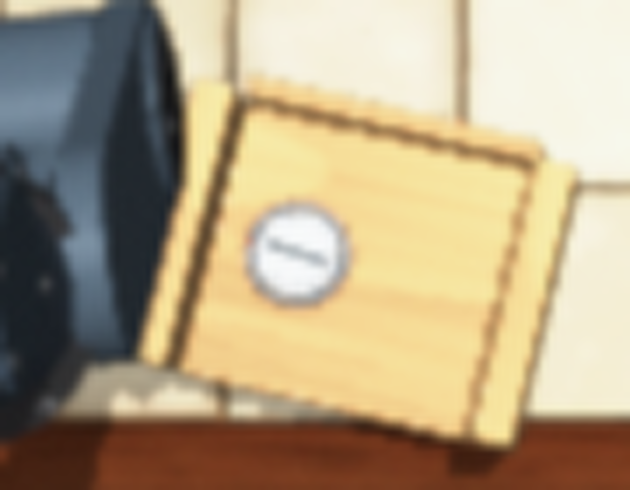

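The board has moved in and is almost at the strip, with its inner edge near (213,228). I'll press on gently until the force rises.

Emit:
servo_tool --rows '[[[0,0,0,-0.001,0,0,-1],[0,0,0,-0.001,0,0,-1],[0,0,0,0,0,0,-1]]]'

```text
t: 4.87
tcp_pos: [0.4725, 0.1666, 0.0422]
tool_rot: [0.783, 0.622, 0.0, -0.0]
force: [-0.1, 3.6, -1.2]
finger_gap: -0.001
gripper_force: 0.0
```

Emit:
servo_tool --rows '[[[0,0,0,-0.001,0,0,-1],[0,0,0,0,0,0,-1]]]'

```text
t: 5.03
tcp_pos: [0.4725, 0.1666, 0.0422]
tool_rot: [0.783, 0.622, 0.001, -0.0]
force: [0.1, 9.0, -1.4]
finger_gap: 0.002
gripper_force: 0.0
```

```bash
python3 - <<'E'
from h import *
s,r=st();print(rk(s["tcp_pos"]))
E
```

```text
t 5.03 p [472.5 166.6  42.2] z [ 0.001  0.002 -1.   ] y [ 0.974 -0.227  0.001] F [ 0.1  9.  -1.4] M [ 1.14 -0.07 -0.03] gap 0.002 g 0.0
(np.float64(1.2), np.float64(100.9))
```

Emit:
servo_tool --rows '[[[0,0,0,0.005,0,0,-1],[0,0,0,0.02,0,0,-1],[0,0,0,0.02,0,-0.01,-1],[0,0,0,0,0,-0.03,-1],[0,0,0,0,0,-0.04,-1],[0,0,0,0,0,-0.04,0],[0,0,0,0,0,-0.04,0],[0,0,0,-0.03,0,-0.025,0]]]'

```text
t: 5.7
tcp_pos: [0.4785, 0.1827, 0.2315]
tool_rot: [0.781, 0.624, 0.004, 0.002]
force: [0.9, -0.0, 0.8]
finger_gap: 0.42
gripper_force: 0.0
```

```bash
python3 - <<'E'
from h import *
s,r=st();print((r.inv().apply(np.array([.453,-.330,.25])-s["tcp_pos"])*1000).round(1))
E
```

```text
t 5.7 p [478.5 182.7 231.5] z [ 0.009  0.002 -1.   ] y [ 0.975 -0.221  0.008] F [ 0.9 -0.   0.8] M [-0.01 -0.03 -0.03] gap 0.42 g 0.0
[-505.5   88.8  -19.7]
```

Emit:
servo_tool --rows '[[[0,0,0,-0.03,0.006,-0.01,1],[0,0,0,-0.04,0.007,0,1],[0,0,0,-0.04,0.007,0,1],[0,0,0,-0.04,0.007,0,1],[0,0,0,-0.04,0.007,0,1],[0,0,0,-0.04,0.007,0,1],[0,0,0,-0.04,0.007,0,1],[0,0,0,-0.04,0.007,0,1]]]'

```text
t: 6.37
tcp_pos: [0.4583, -0.1364, 0.2373]
tool_rot: [0.783, 0.622, -0.001, -0.0]
force: [0.2, -0.3, 0.3]
finger_gap: 0.996
gripper_force: 0.0
```

Emit:
servo_tool --rows '[[[0,0,0,-0.04,0.007,0,1],[0,0,0,-0.04,0.007,0,1],[0,0,0,-0.035,0.007,0,1],[0,0,0,-0.03,0.007,0,1],[0,0,0,-0.02,0.004,0,1],[0,0,-6,0,0,0,1],[0,0,0,0,0,0,1],[0,0,0,0,0,0,1]]]'

```text
t: 7.03
tcp_pos: [0.4526, -0.3022, 0.2369]
tool_rot: [0.75, 0.661, -0.0, -0.001]
force: [-1.0, 0.3, -0.4]
finger_gap: 0.999
gripper_force: 0.0
```

```bash
python3 - <<'E'
from h import *
s,r=st();print((r.inv().apply(np.array([.453,-.330,.110])-s["tcp_pos"])*1000).round(1),s["q"].round(2))
b=manip.snapshot("top");cv2.imwrite("pics/t3.png",b)
hsv=cv2.cvtColor(b,40);m=np.uint8((hsv[...,0]<15)&(hsv[...,1]>150)&(hsv[...,2]>60));print(m[215:246,345:378].sum())
E
```

```text
t 7.03 p [ 452.6 -302.2  236.9] z [-0.002  0.001 -1.   ] y [ 0.992 -0.125 -0.002] F [-1.   0.3 -0.4] M [ 0.01 -0.03  0.03] gap 0.999 g 0.0
[-27.7   4.1 126.9] [-0.79  0.44  1.65 -0.    1.06 -0.67]
0
```

Emit:
servo_tool --rows '[[[0,0,0,-0.028,0.004,0,1],[0,0,0,0,0,0.03,1],[0,0,0,0,0,0.03,1],[0,0,0,0,0,0.03,1],[0,0,0,0,0,0.025,1],[0,0,0,0,0,0.012,1],[0,0,0,0,0,0,1],[0,0,0,0,0,0,1]]]'

```text
t: 7.75
tcp_pos: [0.4538, -0.3295, 0.11]
tool_rot: [0.749, 0.663, -0.0, -0.001]
force: [1.0, 0.5, 0.1]
finger_gap: 0.999
gripper_force: 0.0
```

```bash
python3 - <<'E'
from h import *
s,r=st()
a=manip.snapshot("scene");c=crop(a,320,170,420,245,7);cv2.imwrite("pics/s3.png",c)
E
```

```text
t 7.75 p [ 453.8 -329.5  110. ] z [-0.001  0.001 -1.   ] y [ 0.993 -0.122 -0.002] F [1.  0.5 0.1] M [ 0.03 -0.04  0.03] gap 0.999 g 0.0
```

View pics/s3.png

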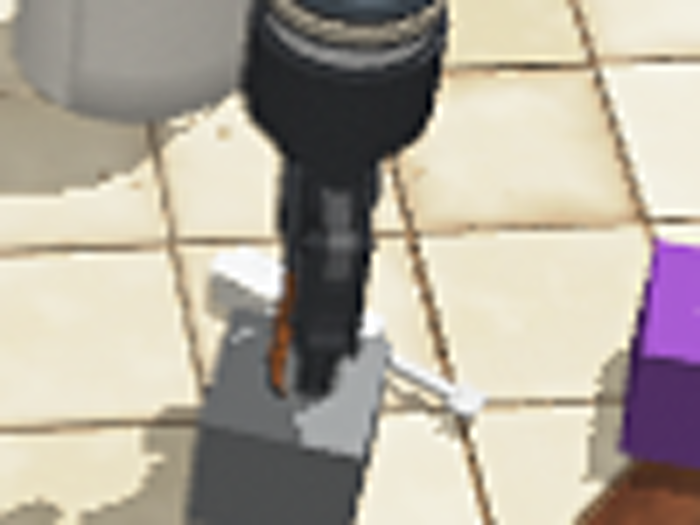

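The orange handle is visible between the fingers at crop (283,330). A white look-alike now lies behind the stand at about scene (352,210), and it is not needed. I'll grip now.

Emit:
servo_tool --rows '[[[0,0,0,0,0,0,-0.2],[0,0,0,0,0,0,-0.3],[0,0,0,0,0,0,-0.4],[0,0,0,0,0,0,-0.5],[0,0,0,0,0,0,-0.6],[0,0,0,0,0,0,-1],[0,0,0,0,0,0,-1],[0,0,0,0,0,0,-1]]]' --squeeze 50

```text
t: 8.47
tcp_pos: [0.454, -0.3307, 0.1108]
tool_rot: [0.749, 0.662, 0.0, 0.0]
force: [-0.4, 0.7, 5.2]
finger_gap: 0.25
gripper_force: 50.9
```

Emit:
servo_tool --rows '[[[0,0,0,0,0,0,-1],[0,0,0,0,0,0,-1],[0,0,0,0,0,-0.005,-1],[0,0,0,0,0,-0.01,-1],[0,0,0,0,0,-0.02,-1],[0,0,0,0,0,-0.03,-1],[0,0,0,0,0,-0.03,-1],[0,0,0,0,0,-0.025,-1]]]'

```text
t: 9.13
tcp_pos: [0.4539, -0.3307, 0.2323]
tool_rot: [0.749, 0.662, -0.0, 0.0]
force: [0.2, -0.6, -1.7]
finger_gap: 0.256
gripper_force: 50.3
```

```bash
python3 - <<'E'
from h import *
s,r=st()
a=manip.snapshot("scene");cv2.imwrite("pics/s4.png",a);b=manip.snapshot("top");cv2.imwrite("pics/t4.png",b)
o=np.zeros((590,800,3),np.uint8);c=crop(a,330,130,400,230,5.5);o[:550,:385]=c;d=crop(b,320,190,440,270,3.4);o[:272,390:798]=d
cv2.imwrite("pics/c4.png",o)
E
```

```text
t 9.13 p [ 453.9 -330.7  232.3] z [ 0.001 -0.001 -1.   ] y [ 0.992 -0.122  0.001] F [ 0.2 -0.6 -1.7] M [ 0.   -0.03 -0.01] gap 0.256 g 50.3
```

View pics/c4.png

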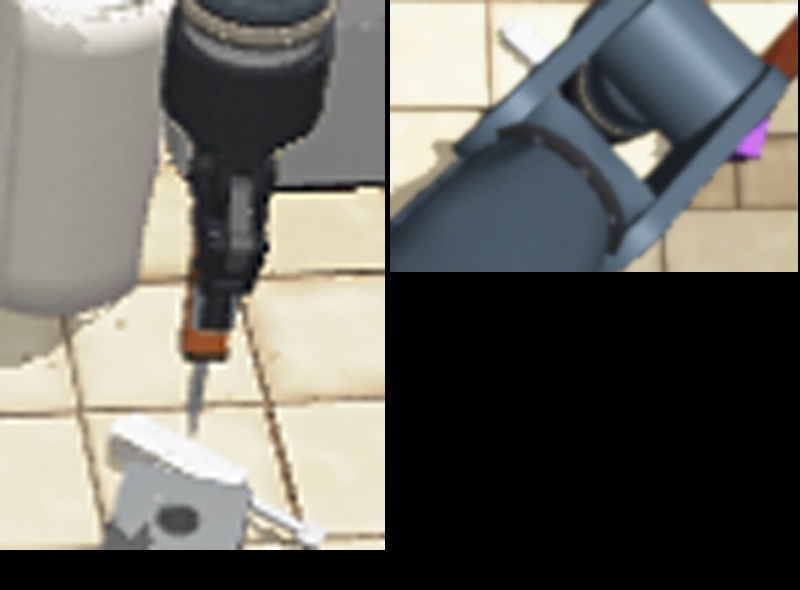

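The blade appears thin below the shank at crop (195,410), so it is edge-on to the scene camera and its width lies along the tool's y. I'll rotate by about +79° so that tool y lies along the slot, and carry it to the cam.

Emit:
servo_tool --rows '[[[0,0,-7,0,0,-0.01,-1],[0,0,-7.1,0,0,-0.01,-1],[0,0,-7.1,0,0,0,-1],[0,0,-7.1,0,0,0,-1],[0,0,-7.1,0,0,0,-1],[0,0,-7.1,0,0,0,-1],[0,0,-7.1,0,0,0,-1],[0,0,-7.1,0,0,0,-1]]]'

```text
t: 9.9
tcp_pos: [0.4532, -0.33, 0.249]
tool_rot: [0.342, 0.94, 0.001, -0.001]
force: [0.2, 0.2, -1.6]
finger_gap: 0.25
gripper_force: 50.3
```

Emit:
servo_tool --rows '[[[0,0,-7.1,0,0,0,-1],[0,0,-7.1,0,0,0,-1],[0,0,-7.1,0,0,0,-1],[0,0,0,0.006,0.019,0,-1],[0,0,0,0.0118,0.037,0,-1],[0,0,0,0.0118,0.037,0,-1],[0,0,0,0.0118,0.037,0,-1],[0,0,0,0.0118,0.037,0,-1]]]'

```text
t: 10.57
tcp_pos: [0.4569, -0.1535, 0.2492]
tool_rot: [0.166, 0.986, 0.001, -0.001]
force: [0.9, 0.5, -1.6]
finger_gap: 0.252
gripper_force: 50.2
```

Emit:
servo_tool --rows '[[[0,0,0,0.0118,0.037,0,-1],[0,0,0,0.0118,0.037,0,-1],[0,0,0,0.0118,0.037,0,-1],[0,0,0,0.0118,0.037,0,-1],[0,0,0,0.0118,0.037,0,-1],[0,0,0,0.0118,0.034,0,-1],[0,0,0,0.006,0.02,0,-1],[0,0,0,0,0,0,-1]]]'

```text
t: 11.23
tcp_pos: [0.4619, 0.0993, 0.2494]
tool_rot: [0.163, 0.987, 0.001, -0.001]
force: [0.6, -0.9, -2.4]
finger_gap: 0.256
gripper_force: 50.4
```

```bash
python3 - <<'E'
from h import *
s,r=st();y=r.as_matrix()[:,1];print(np.degrees(np.arctan2(y[1],y[0])),(r.inv().apply(np.array([.4558,.0977,.160])-s["tcp_pos"])*1000).round(1),s["q"].round(2))
E
```

```text
t 11.23 p [461.9  99.3 249.4] z [-0.002  0.002 -1.   ] y [0.321 0.947 0.001] F [ 0.6 -0.9 -2.4] M [-0.02  0.05  0.  ] gap 0.256 g 50.4
71.25125682185674 [ 5.1 -3.5 89.5] [-0.03  0.33  1.8   0.    1.02 -1.27]
```

Lower to about 20 mm above the cam and look from both cameras.

Emit:
servo_tool --rows '[[[0,0,0,0.005,-0.0035,0.02,-1],[0,0,0,0,0,0.03,-1],[0,0,0,0,0,0.025,-1],[0,0,0,0,0,0.015,-1],[0,0,0,0,0,0,-1],[0,0,0,0,0,0,-1]]]'

```text
t: 11.73
tcp_pos: [0.4567, 0.0932, 0.1594]
tool_rot: [0.166, 0.986, -0.0, -0.002]
force: [0.6, 0.2, -1.3]
finger_gap: 0.249
gripper_force: 50.3
```

```bash
python3 - <<'E'
from h import *
s,r=st()
a=manip.snapshot("scene");cv2.imwrite("pics/s5.png",a);b=manip.snapshot("top");cv2.imwrite("pics/t5.png",b)
o=np.zeros((590,800,3),np.uint8);c=crop(a,170,185,250,265,6);o[:480,:480]=c;d=crop(b,195,195,275,265,4);o[:280,480:800]=d
cv2.imwrite("pics/c5.png",o)
for n in("scene","top"):
  for p in((*s["tcp_pos"][:2],s["tcp_pos"][2]-.102),(*s["tcp_pos"][:2],s["tcp_pos"][2]-.047),(.4558,.0977,.0365)):print(n,proj(n,np.array(p)))
E
```

```text
t 11.73 p [456.7  93.2 159.4] z [-0.003 -0.    -1.   ] y [ 0.327  0.945 -0.001] F [ 0.6  0.2 -1.3] M [ 0.08  0.   -0.02] gap 0.249 g 50.3
scene [217.9624548  230.49877375]
scene [216.07926847 217.47860855]
scene [217.13678892 235.57576127]
top [227.63437582 229.72906413]
top [225.50358223 227.72594451]
top [227.00771191 230.73272352]
```

View pics/c5.png

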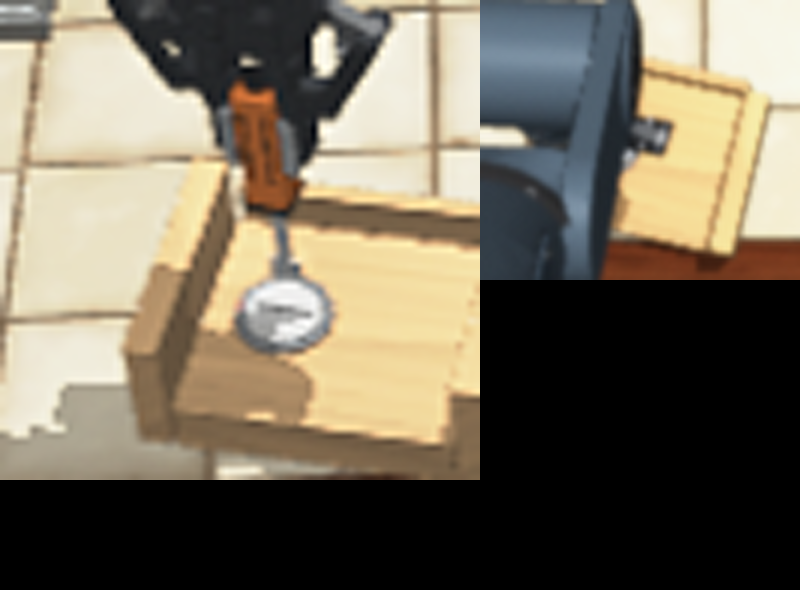

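In the scene view the tip is at about (218,231) and the cam's slot is centred at about (217.3,236). Both match the projections, and the blade lies along the slot. The end board now rests at the strip. I'll centre and come down.

Emit:
servo_tool --rows '[[[0,0,0,0.0023,0.004,0.008,-1],[0,0,0,0,0,0.007,-1],[0,0,0,0,0,0.002,-1],[0,0,0,0,0,0,-1],[0,0,0,0,0,0,-1]]]'

```text
t: 12.25
tcp_pos: [0.4566, 0.0985, 0.1433]
tool_rot: [0.165, 0.986, -0.0, -0.0]
force: [0.0, -0.2, -1.8]
finger_gap: 0.249
gripper_force: 50.3
```

```bash
python3 - <<'E'
from h import *
s,r=st();print((r.inv().apply(np.array([.4558,.0977,.1383])-s["tcp_pos"])*1000).round(1))
E
```

```text
t 12.25 p [456.6  98.5 143.3] z [-0. -0. -1.] y [ 0.326  0.945 -0.   ] F [ 0.  -0.2 -1.8] M [-0.01 -0.06  0.01] gap 0.249 g 50.3
[ 0.5 -1.   5. ]
```

Emit:
servo_tool --rows '[[[0,0,0,0.0005,-0.001,0.002,-1],[0,0,0,0,0,0.0015,-1],[0,0,0,0,0,0.001,-1],[0,0,0,0,0,0.001,-1],[0,0,0,0,0,0,-1]]]'

```text
t: 12.67
tcp_pos: [0.4558, 0.0976, 0.1377]
tool_rot: [0.165, 0.986, -0.0, -0.0]
force: [-0.7, -0.4, -1.8]
finger_gap: 0.248
gripper_force: 50.3
```

Emit:
servo_tool --rows '[[[0,0,0,0,0,0.001,-1],[0,0,0,0,0,0,-1]]]'

```text
t: 12.83
tcp_pos: [0.4558, 0.0976, 0.1367]
tool_rot: [0.165, 0.986, 0.0, -0.0]
force: [0.5, -0.6, -2.1]
finger_gap: 0.254
gripper_force: 50.3
```

```bash
python3 - <<'E'
from h import *
s,r=st()
E
```

```text
t 12.83 p [455.8  97.6 136.7] z [-0.  0. -1.] y [ 0.326  0.945 -0.   ] F [ 0.5 -0.6 -2.1] M [0.03 0.04 0.01] gap 0.254 g 50.3
```

Below the expected disc height with no contact force, so it may be entering the slot.

Emit:
servo_tool --rows '[[[0,0,0,0,0,0.001,-1],[0,0,0,0,0,0.0005,-1],[0,0,0,0,0,0,-1]]]'

```text
t: 13.08
tcp_pos: [0.4558, 0.0976, 0.1352]
tool_rot: [0.165, 0.986, -0.0, -0.0]
force: [0.5, -0.1, -1.5]
finger_gap: 0.252
gripper_force: 50.3
```

Emit:
servo_tool --rows '[[[0,0,0,0,0,0.001,-1],[0,0,0,0,0,0,-1]]]'

```text
t: 13.25
tcp_pos: [0.4558, 0.0976, 0.1342]
tool_rot: [0.165, 0.986, -0.0, -0.0]
force: [0.2, 0.1, -2.5]
finger_gap: 0.253
gripper_force: 50.3
```

```bash
python3 - <<'E'
from h import *
s,r=st()
E
```

```text
t 13.25 p [455.8  97.6 134.2] z [-0.  0. -1.] y [ 0.326  0.945 -0.   ] F [ 0.2  0.1 -2.5] M [-0.03 -0.01 -0.  ] gap 0.253 g 50.3
```

Emit:
servo_tool --rows '[[[0,0,0,0,0,0.001,-1],[0,0,0,0,0,0,-1]]]'

```text
t: 13.42
tcp_pos: [0.4558, 0.0976, 0.1332]
tool_rot: [0.165, 0.986, -0.0, -0.0]
force: [0.0, -0.1, -1.1]
finger_gap: 0.248
gripper_force: 50.3
```

Emit:
servo_tool --rows '[[[0,0,0,0,0,0.0005,-1],[0,0,0,0,0,0,-1]]]'

```text
t: 13.58
tcp_pos: [0.4558, 0.0976, 0.1327]
tool_rot: [0.165, 0.986, 0.0, -0.0]
force: [0.9, 0.3, -0.8]
finger_gap: 0.246
gripper_force: 50.3
```

```bash
python3 - <<'E'
from h import *
s,r=st()
E
```

```text
t 13.58 p [455.8  97.6 132.7] z [-0.  0. -1.] y [ 0.326  0.945 -0.   ] F [ 0.9  0.3 -0.8] M [-0.02 -0.01  0.  ] gap 0.246 g 50.3
```

The blade is seated 5.6 mm below the disc's top with hardly any force. Now turn clockwise (tool +z).

Emit:
servo_tool --rows '[[[0,0,4,0,0,0,-1],[0,0,4,0,0,0,-1],[0,0,4,0,0,0,-1],[0,0,4,0,0,0,-1],[0,0,4,0,0,0,-1],[0,0,4,0,0,0,-1],[0,0,0,0,0,0,-1]]]'

```text
t: 14.17
tcp_pos: [0.4558, 0.0975, 0.1328]
tool_rot: [0.367, 0.93, -0.0, 0.0]
force: [0.1, -1.1, -1.5]
finger_gap: 0.252
gripper_force: 50.3
```

```bash
cat >>h.py <<'E'
def ca():
    s,r=st();y=r.as_matrix()[:,1];print("cw of mark",round(77-np.degrees(np.arctan2(y[1],y[0])),1))
E
python3 -c "from h import *;ca()"
```

```text
t 14.17 p [455.8  97.5 132.8] z [-0. -0. -1.] y [ 0.683  0.73  -0.   ] F [ 0.1 -1.1 -1.5] M [-0.14 -0.02 -0.04] gap 0.252 g 50.3
cw of mark 30.1
```

Emit:
servo_tool --rows '[[[0,0,4,0,0,0,-1],[0,0,4,0,0,0,-1],[0,0,4,0,0,0,-1],[0,0,3,0,0,0,-1],[0,0,0,0,0,0,-1]]]'

```text
t: 14.58
tcp_pos: [0.4559, 0.0975, 0.1328]
tool_rot: [0.485, 0.875, -0.0, 0.0]
force: [-0.3, -1.3, -1.6]
finger_gap: 0.254
gripper_force: 50.2
```

```bash
python3 -c "from h import *;ca()"
```

```text
t 14.58 p [455.9  97.5 132.8] z [ 0. -0. -1.] y [ 0.848  0.53  -0.   ] F [-0.3 -1.3 -1.6] M [-0.23  0.    0.05] gap 0.254 g 50.2
cw of mark 45.0
```

Emit:
servo_tool --rows '[[[0,0,4,0,0,0,-1],[0,0,3,0,0,0,-1],[0,0,3,0,0,0,-1],[0,0,0,0,0,0,-1]]]'

```text
t: 14.92
tcp_pos: [0.4558, 0.0974, 0.1328]
tool_rot: [0.559, 0.829, -0.0, 0.0]
force: [-0.0, -2.2, -2.4]
finger_gap: 0.254
gripper_force: 50.2
```

```bash
python3 -c "from h import *;ca()"
```

```text
t 14.92 p [455.8  97.4 132.8] z [-0. -0. -1.] y [ 0.927  0.376 -0.   ] F [-0.  -2.2 -2.4] M [-0.25  0.03  0.07] gap 0.254 g 50.2
cw of mark 54.9
```

Emit:
servo_tool --rows '[[[0,0,3,-0.0003,-0.0001,0,-1],[0,0,3,0,0,0,-1],[0,0,0,0,0,0,-1]]]'

```text
t: 15.17
tcp_pos: [0.4558, 0.0973, 0.1328]
tool_rot: [0.601, 0.799, -0.0, 0.0]
force: [-0.0, -0.4, -2.4]
finger_gap: 0.249
gripper_force: 50.3
```

```bash
python3 -c "from h import *;ca()"
```

```text
t 15.17 p [455.8  97.3 132.8] z [-0. -0. -1.] y [ 0.961  0.277 -0.   ] F [-0.  -0.4 -2.4] M [-0.18 -0.03  0.08] gap 0.249 g 50.3
cw of mark 60.9
```

Emit:
servo_tool --rows '[[[0,0,3,0,0,0,-1],[0,0,2,0,0,0,-1],[0,0,0,0,0,0,-1]]]'

```text
t: 15.42
tcp_pos: [0.4558, 0.0973, 0.1328]
tool_rot: [0.635, 0.772, -0.0, 0.0]
force: [-0.1, -0.8, -2.1]
finger_gap: 0.248
gripper_force: 50.3
```

```bash
python3 -c "from h import *;ca()"
```

```text
t 15.42 p [455.8  97.3 132.8] z [-0. -0. -1.] y [ 0.981  0.193 -0.   ] F [-0.1 -0.8 -2.1] M [-0.18  0.01  0.08] gap 0.248 g 50.3
cw of mark 65.9
```

Emit:
servo_tool --rows '[[[0,0,2,0,0,0,-1],[0,0,0,0,0,0,-1]]]'

```text
t: 15.58
tcp_pos: [0.4558, 0.0972, 0.1328]
tool_rot: [0.649, 0.761, -0.0, 0.0]
force: [0.3, -0.6, -2.1]
finger_gap: 0.251
gripper_force: 50.3
```

```bash
python3 -c "from h import *;ca()"
```

```text
t 15.58 p [455.8  97.2 132.8] z [-0. -0. -1.] y [ 0.987  0.159 -0.   ] F [ 0.3 -0.6 -2.1] M [-0.25 -0.01  0.03] gap 0.251 g 50.3
cw of mark 67.9
```

Emit:
servo_tool --rows '[[[0,0,2,0,0,0,-1],[0,0,0,0,0,0,-1]]]'

```text
t: 15.75
tcp_pos: [0.4558, 0.0972, 0.1328]
tool_rot: [0.662, 0.75, -0.0, 0.0]
force: [0.2, -0.2, -1.3]
finger_gap: 0.248
gripper_force: 50.3
```

```bash
python3 -c "from h import *;ca()"
```

```text
t 15.75 p [455.8  97.2 132.8] z [-0. -0. -1.] y [ 0.992  0.124 -0.   ] F [ 0.2 -0.2 -1.3] M [-0.22  0.02  0.06] gap 0.248 g 50.3
cw of mark 69.9
```

```bash
sed -i 's/print("cw of mark"/print("tau6",s["tau"][5].round(4),"cw of mark"/' h.py; python3 -c "from h import *;ca()"
```

```text
t 15.75 p [455.8  97.2 132.8] z [-0. -0. -1.] y [ 0.992  0.124 -0.   ] F [ 0.2 -0.2 -1.3] M [-0.22  0.02  0.06] gap 0.248 g 50.3
tau6 0.2407 cw of mark 69.9
```

Emit:
servo_tool --rows '[[[0,0,2,0,0,0,-1],[0,0,0,0,0,0,-1]]]'

```text
t: 15.92
tcp_pos: [0.4558, 0.0972, 0.1328]
tool_rot: [0.675, 0.738, -0.0, -0.0]
force: [-0.8, -1.2, -1.9]
finger_gap: 0.252
gripper_force: 50.3
```

```bash
python3 -c "from h import *;ca()"
```

```text
t 15.92 p [455.8  97.2 132.8] z [-0. -0. -1.] y [ 0.996  0.089 -0.   ] F [-0.8 -1.2 -1.9] M [-0.31  0.03  0.06] gap 0.252 g 50.3
tau6 0.253 cw of mark 71.9
```

Emit:
servo_tool --rows '[[[0,0,2,0,0,0,-1],[0,0,0,0,0,0,-1]]]'

```text
t: 16.08
tcp_pos: [0.4558, 0.0972, 0.1328]
tool_rot: [0.688, 0.726, -0.0, 0.0]
force: [0.3, -1.2, -1.9]
finger_gap: 0.248
gripper_force: 50.3
```

```bash
python3 -c "from h import *;ca()"
```

```text
t 16.08 p [455.8  97.2 132.8] z [-0. -0. -1.] y [ 0.999  0.054 -0.   ] F [ 0.3 -1.2 -1.9] M [-0.34  0.05  0.1 ] gap 0.248 g 50.3
tau6 0.2489 cw of mark 73.9
```

Emit:
servo_tool --rows '[[[0,0,2,-0.0003,0,0,-1],[0,0,0,0,0,0,-1]]]'

```text
t: 16.25
tcp_pos: [0.4558, 0.0971, 0.1328]
tool_rot: [0.701, 0.714, 0.0, -0.0]
force: [-0.7, -1.0, -1.4]
finger_gap: 0.252
gripper_force: 50.3
```

```bash
python3 -c "from h import *;ca()"
```

```text
t 16.25 p [455.8  97.1 132.8] z [-0.  0. -1.] y [ 1.     0.019 -0.   ] F [-0.7 -1.  -1.4] M [-0.09  0.    0.09] gap 0.252 g 50.3
tau6 0.2472 cw of mark 75.9
```

Emit:
servo_tool --rows '[[[0,0,2,0,0,0,-1],[0,0,0,0,0,0,-1]]]'

```text
t: 16.42
tcp_pos: [0.4558, 0.0971, 0.1328]
tool_rot: [0.713, 0.701, -0.0, -0.0]
force: [-1.6, -0.2, -2.4]
finger_gap: 0.255
gripper_force: 50.3
```

```bash
python3 -c "from h import *;ca()"
```

```text
t 16.42 p [455.8  97.1 132.8] z [-0.  0. -1.] y [ 1.    -0.016 -0.   ] F [-1.6 -0.2 -2.4] M [-0.13  0.04  0.04] gap 0.255 g 50.3
tau6 0.252 cw of mark 77.9
```

Emit:
servo_tool --rows '[[[0,0,2,0,0,0,-1],[0,0,0,0,0,0,-1]]]'

```text
t: 16.58
tcp_pos: [0.4558, 0.0971, 0.1328]
tool_rot: [0.725, 0.689, -0.0, -0.0]
force: [-0.3, -1.5, -2.2]
finger_gap: 0.249
gripper_force: 50.3
```

```bash
python3 -c "from h import *;ca()"
```

```text
t 16.58 p [455.8  97.1 132.8] z [-0.  0. -1.] y [ 0.999 -0.051 -0.   ] F [-0.3 -1.5 -2.2] M [-0.13  0.01  0.12] gap 0.249 g 50.3
tau6 0.2541 cw of mark 79.9
```

Emit:
servo_tool --rows '[[[0,0,1.5,0,0,0,-1],[0,0,0,0,0,0,-1]]]'

```text
t: 16.75
tcp_pos: [0.4558, 0.097, 0.1328]
tool_rot: [0.734, 0.679, -0.0, -0.0]
force: [-1.2, -1.3, -1.7]
finger_gap: 0.252
gripper_force: 50.3
```

```bash
python3 -c "from h import *;ca()"
```

```text
t 16.75 p [455.8  97.  132.8] z [-0.  0. -1.] y [ 0.997 -0.077 -0.   ] F [-1.2 -1.3 -1.7] M [-0.15  0.07  0.08] gap 0.252 g 50.3
tau6 0.2168 cw of mark 81.4
```

```bash
cat >>h.py <<'E'
def av(n=5):
    L=[]
    for _ in range(n): manip.snapshot("top");s=manip.sense();L.append([*s["ft_torque"],s["tau"][5],*s["force"]])
    y=R.from_quat(s["tool_rot"]).as_matrix()[:,1];print("t",s["t"].__round__(2),"Mxyz,tau6,F",np.mean(L,0).round(3),"cw",round(77-np.degrees(np.arctan2(y[1],y[0])),2))
E
python3 -c "from h import *;av()"
```

```text
t 17.0 Mxyz,tau6,F [-0.107  0.098  0.078  0.09  -0.393 -1.179 -2.046] cw 81.47
```

Emit:
servo_tool --rows '[[[0,0,1.5,0,0,0,-1],[0,0,0,0,0,0,-1]]]'

```text
t: 17.17
tcp_pos: [0.4558, 0.097, 0.1328]
tool_rot: [0.743, 0.669, -0.0, -0.0]
force: [-0.2, -0.4, -2.5]
finger_gap: 0.249
gripper_force: 50.3
```

```bash
python3 -c "from h import *;av()"
```

```text
t 17.42 Mxyz,tau6,F [-0.139  0.134  0.105  0.114 -0.224 -0.617 -2.3  ] cw 83.0
```

Emit:
servo_tool --rows '[[[0,0,1.5,0,0,0,-1],[0,0,0,0,0,0,-1]]]'

```text
t: 17.58
tcp_pos: [0.4557, 0.097, 0.1328]
tool_rot: [0.752, 0.659, -0.0, -0.0]
force: [0.3, -0.6, -1.4]
finger_gap: 0.252
gripper_force: 50.3
```

```bash
python3 -c "from h import *;av()"
```

```text
t 17.83 Mxyz,tau6,F [-0.137  0.159  0.08   0.104 -0.638 -0.775 -1.489] cw 84.51
```

Emit:
servo_tool --rows '[[[0,0,1,0,0,0,-1],[0,0,0,0,0,0,-1]]]'

```text
t: 18.0
tcp_pos: [0.4558, 0.097, 0.1328]
tool_rot: [0.758, 0.652, -0.0, -0.0]
force: [0.0, -0.5, -1.8]
finger_gap: 0.252
gripper_force: 50.3
```

```bash
python3 -c "from h import *;av()"
```

```text
t 18.25 Mxyz,tau6,F [-0.129  0.195  0.095  0.119 -0.189 -0.1   -1.929] cw 85.52
```

Still drawing at a steady ~0.09 N m. Continue.

Emit:
servo_tool --rows '[[[0,0,1.5,0,0,0,-1],[0,0,0,0,0,0,-1]]]'

```text
t: 18.42
tcp_pos: [0.4558, 0.097, 0.1328]
tool_rot: [0.766, 0.642, -0.0, -0.0]
force: [0.1, -0.5, -3.0]
finger_gap: 0.252
gripper_force: 50.3
```

```bash
python3 -c "from h import *;av()"
```

```text
t 18.67 Mxyz,tau6,F [-0.123  0.226  0.102  0.116 -1.039 -0.437 -1.788] cw 87.01
```

Emit:
servo_tool --rows '[[[0,0,1.5,0,0,0,-1],[0,0,0,0,0,0,-1]]]'

```text
t: 18.83
tcp_pos: [0.4558, 0.097, 0.1328]
tool_rot: [0.775, 0.632, -0.0, -0.0]
force: [-0.7, -0.5, -1.7]
finger_gap: 0.252
gripper_force: 50.3
```

```bash
python3 -c "from h import *;av()"
```

```text
t 19.08 Mxyz,tau6,F [-0.126  0.258  0.092  0.122 -0.867 -0.177 -1.774] cw 88.5
```

Emit:
servo_tool --rows '[[[0,0,1.5,0,0,0,-1],[0,0,0,0,0,0,-1]]]'

```text
t: 19.25
tcp_pos: [0.4558, 0.097, 0.1328]
tool_rot: [0.783, 0.622, -0.0, -0.0]
force: [-0.5, -1.0, -2.3]
finger_gap: 0.248
gripper_force: 50.3
```

```bash
python3 -c "from h import *;av()"
```

```text
t 19.5 Mxyz,tau6,F [-0.149  0.277  0.122  0.154 -0.949 -0.319 -1.756] cw 90.0
```

Emit:
servo_tool --rows '[[[0,0,1.5,0,0,0,-1],[0,0,0,0,0,0,-1]]]'

```text
t: 19.67
tcp_pos: [0.4558, 0.097, 0.1328]
tool_rot: [0.791, 0.612, -0.0, -0.0]
force: [-1.4, -0.9, -2.3]
finger_gap: 0.25
gripper_force: 50.3
```

```bash
python3 -c "from h import *;av()"
```

```text
t 19.92 Mxyz,tau6,F [-0.16   0.319  0.166  0.188 -0.605 -0.376 -2.215] cw 91.5
```

Torque rose from a steady 0.09 to 0.166 N m, so it is tight and I stop here. I'll relax the blade within the slot's play and lift out.

Emit:
servo_tool --rows '[[[0,0,-2,0,0,0,-1],[0,0,-2,0,0,0,-1],[0,0,0,0,0,0,-1]]]'

```text
t: 20.17
tcp_pos: [0.4559, 0.097, 0.1328]
tool_rot: [0.769, 0.639, 0.0, -0.0]
force: [-1.1, -0.5, -1.8]
finger_gap: 0.252
gripper_force: 50.3
```

```bash
python3 -c "from h import *;av(3)"
```

```text
t 20.32 Mxyz,tau6,F [-0.124  0.276  0.054  0.033 -1.319 -0.974 -1.936] cw 87.58
```

Emit:
servo_tool --rows '[[[0,0,0,0,0,-0.003,-1],[0,0,0,0,0,-0.006,-1],[0,0,0,0,0,-0.01,-1],[0,0,0,0,0,-0.02,-1],[0,0,0,0,0,-0.03,-1],[0,0,0,0,0,-0.03,-1],[0,0,0,0,0,-0.02,-1],[0,0,0,0,0,0,-1]]]'

```text
t: 20.98
tcp_pos: [0.4594, 0.0972, 0.2568]
tool_rot: [0.769, 0.639, 0.005, 0.004]
force: [0.1, 0.4, -2.0]
finger_gap: 0.248
gripper_force: 50.4
```

```bash
python3 - <<'E'
from h import *
ca();s=manip.sense()
r=R.from_quat(s["tool_rot"]);print((r.inv().apply(np.array([.4539,-.3307,.25])-s["tcp_pos"])*1000).round(1),s["q"].round(2))
E
```

```text
t 20.98 p [459.4  97.2 256.8] z [ 0.012  0.    -1.   ] y [ 0.983 -0.183  0.012] F [ 0.1  0.4 -2. ] M [-0.   -0.01  0.05] gap 0.248 g 50.4
tau6 -0.0017 cw of mark 87.5
[-421.7   72.9    6.7] [-0.03  0.31  1.81  0.    1.01  0.15]
```

Emit:
servo_tool --rows '[[[0,0,0,-0.025,0.004,0,-1],[0,0,0,-0.038,0.0066,0,-1],[0,0,0,-0.038,0.0066,0,-1],[0,0,0,-0.038,0.0066,0,-1],[0,0,0,-0.038,0.0066,0,-1],[0,0,0,-0.038,0.0066,0,-1],[0,0,0,-0.038,0.0066,0,-1],[0,0,0,-0.038,0.0066,0,-1]]]'

```text
t: 21.65
tcp_pos: [0.4516, -0.2, 0.2515]
tool_rot: [0.769, 0.639, 0.0, -0.0]
force: [0.1, 0.9, -1.8]
finger_gap: 0.252
gripper_force: 50.4
```

Emit:
servo_tool --rows '[[[0,0,0,-0.038,0.0066,0,-1],[0,0,0,-0.038,0.0066,0,-1],[0,0,0,-0.035,0.0066,0,-1],[0,0,0,-0.02,0.003,0,-1],[0,0,0,0,0,0,-1],[0,0,0,0,0,0,-1]]]'

```text
t: 22.15
tcp_pos: [0.4501, -0.3321, 0.251]
tool_rot: [0.77, 0.638, 0.0, -0.001]
force: [0.1, 0.0, -1.7]
finger_gap: 0.251
gripper_force: 50.4
```

```bash
python3 - <<'E'
from h import *
ca();s=manip.sense()
r=R.from_quat(s["tool_rot"]);print((r.inv().apply(np.array([.4539,-.3307,.18])-s["tcp_pos"])*1000).round(1))
a=manip.snapshot("scene");b=manip.snapshot("top")
o=np.zeros((600,800,3),np.uint8);c=crop(b,190,190,280,265,4.4);o[:330,:396]=c;d=crop(a,325,140,425,250,4);o[:440,400:800]=d
cv2.imwrite("pics/c6.png",o);cv2.imwrite("pics/t6.png",b)
g=np.float32(cv2.cvtColor(b,6))
for n,p,q in(("outer",(212.5,208.0),(202,246.5)),("fix",(268.1,219.4),(257.5,257.3))):
    e=edge(g,p,q,3);A,B=[plane("top",*x,.07) for x in e];print(n,e,rk(A),rk(B))
E
```

```text
t 22.15 p [ 450.1 -332.1  251. ] z [-0.     0.001 -1.   ] y [ 0.983 -0.185 -0.   ] F [ 0.1  0.  -1.7] M [0.02 0.02 0.05] gap 0.251 g 50.4
tau6 -0.0178 cw of mark 87.7
[ 2.   3.5 71. ]
outer (array([211.69111116, 207.79429068]), array([201.85708012, 246.46365424])) (np.float64(57.4), np.float64(90.2)) (np.float64(-68.1), np.float64(89.4))
fix (array([269.16452349, 219.70488856]), array([258.32896424, 257.53742242])) (np.float64(62.1), np.float64(-95.5)) (np.float64(-61.5), np.float64(-90.3))
```

View pics/c6.png

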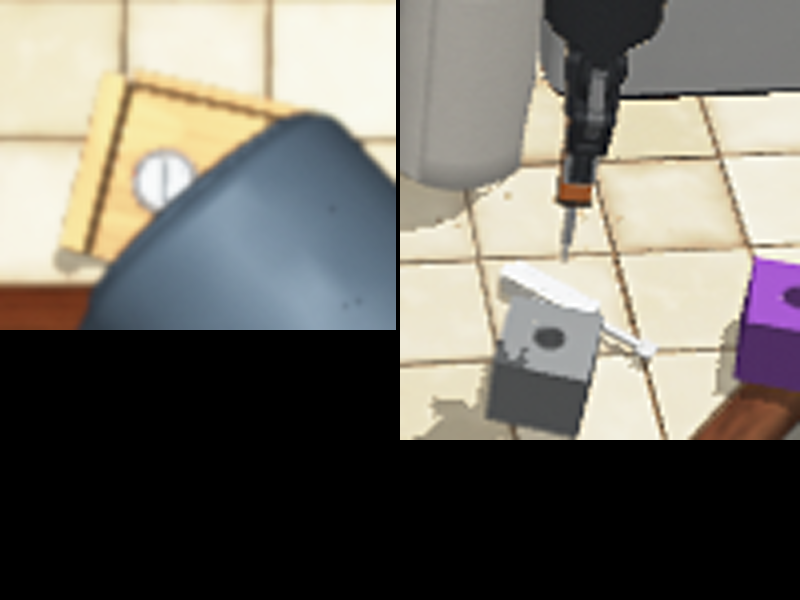

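The slot now stands across the bolt's line and the board sits tight, with its outer edge at rack y of about 89.5 ±1. The stand's hole at scene (462,224) is clear, and a white look-alike lies behind it. I'll lower the driver into the hole.

Emit:
servo_tool --rows '[[[0,0,0,0.002,0.0035,0.02,-1],[0,0,0,0,0,0.03,-1],[0,0,0,0,0,0.02,-1],[0,0,0,0,0,0,-1],[0,0,0,0,0,0,-1]]]'

```text
t: 22.67
tcp_pos: [0.454, -0.3279, 0.1811]
tool_rot: [0.768, 0.64, 0.0, -0.002]
force: [0.3, 0.4, -1.6]
finger_gap: 0.254
gripper_force: 50.2
```

```bash
python3 - <<'E'
from h import *
ca();s=manip.sense()
r=R.from_quat(s["tool_rot"]);print((r.inv().apply(np.array([.4539,-.3307,.1108])-s["tcp_pos"])*1000).round(1))
E
```

```text
t 22.67 p [ 454.  -327.9  181.1] z [-0.002  0.003 -1.   ] y [ 0.983 -0.181 -0.003] F [ 0.3  0.4 -1.6] M [ 0.   -0.08  0.02] gap 0.254 g 50.2
tau6 0.0012 cw of mark 87.4
[-2.9  0.6 70.3]
```

Emit:
servo_tool --rows '[[[0,0,0,-0.0025,0.0006,0.005,-1],[0,0,0,0,0,0.015,-1],[0,0,0,0,0,0.015,-1],[0,0,0,0,0,0,-1]]]'

```text
t: 23.0
tcp_pos: [0.457, -0.3381, 0.1554]
tool_rot: [0.768, 0.64, -0.002, 0.008]
force: [-8.7, -1.0, 34.4]
finger_gap: 0.252
gripper_force: 55.1
```

```bash
python3 - <<'E'
from h import *
ca();s=manip.sense()
r=R.from_quat(s["tool_rot"]);print((r.inv().apply(np.array([.4539,-.3307,.1108])-s["tcp_pos"])*1000).round(1))
E
```

```text
t 23.0 p [ 457.  -338.1  155.4] z [ 0.007 -0.015 -1.   ] y [ 0.984 -0.18   0.009] F [-8.7 -1.  34.4] M [-0.32  1.86 -0.08] gap 0.252 g 55.1
tau6 0.0136 cw of mark 87.3
[ 7.3 -4.8 44.5]
```

Contact, so I back up and look at what it struck.

Emit:
servo_tool --rows '[[[0,0,0,0,0,-0.015,-1],[0,0,0,0,0,-0.015,-1],[0,0,0,0,0,-0.005,-1],[0,0,0,0,0,0,-1],[0,0,0,0,0,0,-1]]]'

```text
t: 23.42
tcp_pos: [0.4548, -0.3327, 0.1825]
tool_rot: [0.769, 0.639, 0.0, 0.001]
force: [-0.2, -0.3, -1.7]
finger_gap: 0.251
gripper_force: 50.7
```

```bash
python3 - <<'E'
from h import *
ca();s=manip.sense()
r=R.from_quat(s["tool_rot"]);print((r.inv().apply(np.array([.4539,-.3307,.181])-s["tcp_pos"])*1000).round(1))
a=manip.snapshot("scene");b=manip.snapshot("top")
o=np.zeros((600,800,3),np.uint8);c=crop(b,320,185,440,275,3);o[:270,:360]=c;d=crop(a,335,170,400,245,6.7);d=d[:600];o[:d.shape[0],362:362+d.shape[1]]=d
cv2.imwrite("pics/c7.png",o);cv2.imwrite("pics/s7.png",a)
for p in((*s["tcp_pos"][:2],s["tcp_pos"][2]-.102),(*s["tcp_pos"][:2],s["tcp_pos"][2]-.047),(.4530,-.3287,.064)):print((proj("scene",np.array(p))-[335,170])*6.7+[362,0])
E
```

```text
t 23.42 p [ 454.8 -332.7  182.5] z [ 0.001 -0.001 -1.   ] y [ 0.983 -0.182  0.002] F [-0.2 -0.3 -1.7] M [-0.04  0.02  0.01] gap 0.251 g 50.7
tau6 -0.0001 cw of mark 87.5
[ 1.8 -1.3  1.5]
[554.04863661 327.29968167]
[568.034265   237.51034527]
[541.66004801 356.74659892]
```

View pics/c7.png

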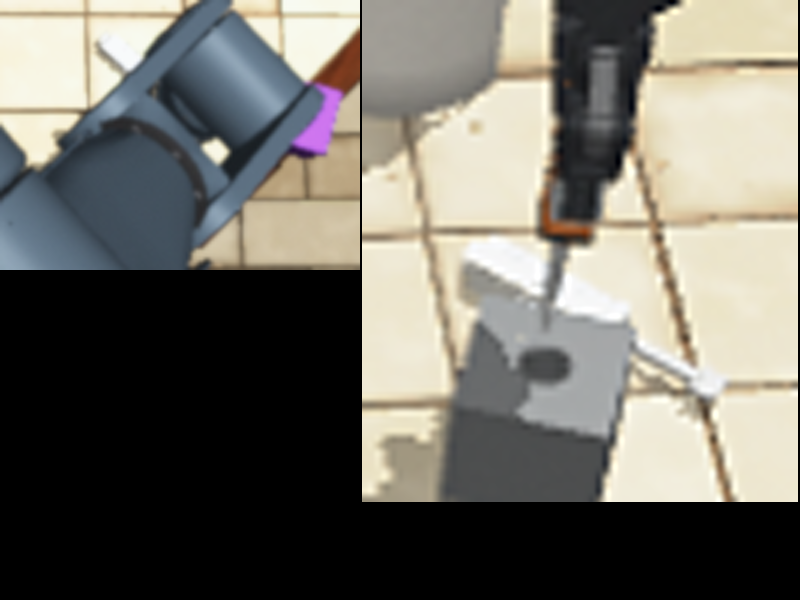

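The tip is at crop (546,328), about 4 mm towards +y of where an untilted tool would be. The hole centre is at about (546,365), so the tip must go about 4 mm towards the robot. The reaction of −8.7 N in x on the hole's far wall agrees. I'll shift and lower gently.

Emit:
servo_tool --rows '[[[0,0,0,-0.0013,-0.0036,0,-1],[0,0,0,0,0,0.008,-1],[0,0,0,0,0,0.005,-1],[0,0,0,0,0,0,-1],[0,0,0,0,0,0,-1]]]'

```text
t: 23.93
tcp_pos: [0.4503, -0.3327, 0.1677]
tool_rot: [0.769, 0.639, -0.0, -0.001]
force: [-0.4, 0.6, -1.7]
finger_gap: 0.254
gripper_force: 50.6
```

```bash
python3 -c "from h import *;ca()"
```

```text
t 23.93 p [ 450.3 -332.7  167.7] z [-0.001  0.002 -1.   ] y [ 0.983 -0.183 -0.002] F [-0.4  0.6 -1.7] M [-0.02 -0.05 -0.03] gap 0.254 g 50.6
tau6 -0.0001 cw of mark 87.5
```

Emit:
servo_tool --rows '[[[0,0,0,0,0,0.004,-1],[0,0,0,0,0,0.003,-1],[0,0,0,0,0,0,-1]]]'

```text
t: 24.18
tcp_pos: [0.4505, -0.3328, 0.1611]
tool_rot: [0.769, 0.639, -0.0, -0.001]
force: [0.0, 0.4, -1.5]
finger_gap: 0.251
gripper_force: 50.6
```

```bash
python3 -c "from h import *;ca()"
```

```text
t 24.18 p [ 450.5 -332.8  161.1] z [-0.001  0.001 -1.   ] y [ 0.983 -0.183 -0.001] F [ 0.   0.4 -1.5] M [ 0.07 -0.06 -0.01] gap 0.251 g 50.6
tau6 0.0 cw of mark 87.5
```

Tip at about 0.059, below the mouth's edge, with no contact. Continue.

Emit:
servo_tool --rows '[[[0,0,0,0,0,0.004,-1],[0,0,0,0,0,0.004,-1],[0,0,0,0,0,0,-1]]]'

```text
t: 24.43
tcp_pos: [0.4503, -0.3327, 0.153]
tool_rot: [0.769, 0.639, -0.0, -0.001]
force: [-0.8, 0.6, -2.0]
finger_gap: 0.247
gripper_force: 50.6
```

Emit:
servo_tool --rows '[[[0,0,0,0,0,0.004,-1],[0,0,0,0,0,0.004,-1],[0,0,0,0,0,0,-1]]]'

```text
t: 24.68
tcp_pos: [0.4503, -0.3327, 0.1449]
tool_rot: [0.769, 0.639, -0.0, -0.001]
force: [0.7, -0.1, -1.7]
finger_gap: 0.25
gripper_force: 50.6
```

```bash
python3 -c "from h import *;ca()"
```

```text
t 24.68 p [ 450.3 -332.7  144.9] z [-0.001  0.001 -1.   ] y [ 0.983 -0.183 -0.001] F [ 0.7 -0.1 -1.7] M [0.01 0.   0.02] gap 0.25 g 50.6
tau6 0.0001 cw of mark 87.5
```

Emit:
servo_tool --rows '[[[0,0,0,0,0,0.007,-1],[0,0,0,0,0,0.007,-1],[0,0,0,0,0,0,-1]]]'

```text
t: 24.93
tcp_pos: [0.45, -0.3324, 0.1303]
tool_rot: [0.769, 0.639, -0.0, -0.001]
force: [0.2, -0.1, -1.3]
finger_gap: 0.251
gripper_force: 50.6
```

Emit:
servo_tool --rows '[[[0,0,0,0,0,0.007,-1],[0,0,0,0,0,0.006,-1],[0,0,0,0,0,0,-1]]]'

```text
t: 25.18
tcp_pos: [0.4501, -0.3325, 0.1174]
tool_rot: [0.769, 0.639, -0.0, -0.001]
force: [-0.2, -0.3, -2.1]
finger_gap: 0.253
gripper_force: 50.7
```

```bash
python3 -c "from h import *;ca()"
```

```text
t 25.18 p [ 450.1 -332.5  117.4] z [-0.002  0.002 -1.   ] y [ 0.983 -0.183 -0.002] F [-0.2 -0.3 -2.1] M [0.   0.06 0.02] gap 0.253 g 50.7
tau6 0.0001 cw of mark 87.5
```

Emit:
servo_tool --rows '[[[0,0,0,0,0,0.003,-1],[0,0,0,0,0,0.0015,-1],[0,0,0,0,0,0,-1]]]'

```text
t: 25.43
tcp_pos: [0.4506, -0.333, 0.114]
tool_rot: [0.769, 0.639, -0.0, -0.0]
force: [-0.4, 0.3, -1.4]
finger_gap: 0.253
gripper_force: 50.7
```

Emit:
servo_tool --rows '[[[0,0,0,0,0,0.001,-1],[0,0,0,0,0,0,-1]]]'

```text
t: 25.6
tcp_pos: [0.4508, -0.3332, 0.1134]
tool_rot: [0.769, 0.639, 0.0, 0.0]
force: [-0.1, -0.1, -2.6]
finger_gap: 0.252
gripper_force: 50.7
```

```bash
python3 -c "from h import *;ca()"
```

```text
t 25.6 p [ 450.8 -333.2  113.4] z [ 0. -0. -1.] y [ 0.983 -0.183  0.   ] F [-0.1 -0.1 -2.6] M [ 0.04  0.02 -0.01] gap 0.252 g 50.7
tau6 -0.0 cw of mark 87.5
```

Emit:
servo_tool --rows '[[[0,0,0,0,0,0.001,-1],[0,0,0,0,0,0,-1]]]'

```text
t: 25.77
tcp_pos: [0.4507, -0.3331, 0.1123]
tool_rot: [0.769, 0.639, 0.0, 0.0]
force: [0.0, -0.1, -2.1]
finger_gap: 0.252
gripper_force: 50.7
```

Emit:
servo_tool --rows '[[[0,0,0,0,0,0.001,-1],[0,0,0,0,0,0,-1]]]'

```text
t: 25.93
tcp_pos: [0.4507, -0.3331, 0.1112]
tool_rot: [0.769, 0.639, 0.0, -0.0]
force: [0.5, 0.6, -1.4]
finger_gap: 0.252
gripper_force: 50.7
```

```bash
python3 -c "from h import *;ca()"
```

```text
t 25.93 p [ 450.7 -333.1  111.2] z [-0.  0. -1.] y [ 0.983 -0.183 -0.   ] F [ 0.5  0.6 -1.4] M [ 0.06 -0.04  0.02] gap 0.252 g 50.7
tau6 0.0 cw of mark 87.5
```

Emit:
servo_tool --rows '[[[0,0,0,0,0,0.001,-1],[0,0,0,0,0,0,-1]]]'

```text
t: 26.1
tcp_pos: [0.4506, -0.333, 0.1102]
tool_rot: [0.769, 0.639, -0.0, -0.0]
force: [0.6, -0.6, -2.0]
finger_gap: 0.25
gripper_force: 50.7
```

Emit:
servo_tool --rows '[[[0,0,0,0,0,0.001,-1],[0,0,0,0,0,0,-1]]]'

```text
t: 26.27
tcp_pos: [0.4506, -0.333, 0.1091]
tool_rot: [0.769, 0.639, -0.0, -0.0]
force: [0.5, -0.2, -1.9]
finger_gap: 0.249
gripper_force: 50.7
```

```bash
python3 -c "from h import *;ca()"
```

```text
t 26.27 p [ 450.6 -333.   109.1] z [-0.  0. -1.] y [ 0.983 -0.183 -0.   ] F [ 0.5 -0.2 -1.9] M [-0.04 -0.01 -0.02] gap 0.249 g 50.7
tau6 0.0 cw of mark 87.5
```

Emit:
servo_tool --rows '[[[0,0,0,0,0,0.001,-1],[0,0,0,0,0,0.001,-1],[0,0,0,0,0,0,-1]]]'

```text
t: 26.52
tcp_pos: [0.4506, -0.333, 0.1071]
tool_rot: [0.769, 0.639, -0.0, -0.0]
force: [0.0, -0.1, -1.8]
finger_gap: 0.25
gripper_force: 50.7
```

```bash
python3 -c "from h import *;ca()"
```

```text
t 26.52 p [ 450.6 -333.   107.1] z [-0.  0. -1.] y [ 0.983 -0.183 -0.   ] F [ 0.  -0.1 -1.8] M [ 0.05 -0.01 -0.02] gap 0.25 g 50.7
tau6 0.0 cw of mark 87.5
```

Emit:
servo_tool --rows '[[[0,0,0,0,0,0.001,-1],[0,0,0,0,0,0.0005,-1],[0,0,0,0,0,0,-1]]]'

```text
t: 26.77
tcp_pos: [0.4506, -0.3331, 0.1057]
tool_rot: [0.769, 0.639, -0.0, -0.0]
force: [0.4, 0.0, -1.2]
finger_gap: 0.252
gripper_force: 50.7
```

```bash
python3 -c "from h import *;ca()"
```

```text
t 26.77 p [ 450.6 -333.1  105.7] z [-0.  0. -1.] y [ 0.983 -0.183 -0.   ] F [ 0.4  0.  -1.2] M [ 0.    0.   -0.03] gap 0.252 g 50.7
tau6 0.0 cw of mark 87.5
```

Emit:
servo_tool --rows '[[[0,0,0,0,0,0.001,-1],[0,0,0,0,0,0.001,-1],[0,0,0,0,0,0,-1]]]'

```text
t: 27.02
tcp_pos: [0.4506, -0.333, 0.1036]
tool_rot: [0.769, 0.639, -0.0, -0.0]
force: [0.6, 0.5, -0.6]
finger_gap: 0.251
gripper_force: 50.7
```

Emit:
servo_tool --rows '[[[0,0,0,0,0,0.001,-1],[0,0,0,0,0,0,-1]]]'

```text
t: 27.18
tcp_pos: [0.4507, -0.3331, 0.1033]
tool_rot: [0.769, 0.639, -0.0, 0.0]
force: [-0.6, 0.3, 3.1]
finger_gap: 0.25
gripper_force: 51.4
```

Emit:
servo_tool --rows '[[[0,0,0,0,0,0.001,-1],[0,0,0,0,0,0,-1]]]'

```text
t: 27.35
tcp_pos: [0.4507, -0.3331, 0.1032]
tool_rot: [0.769, 0.639, -0.0, 0.0]
force: [-1.6, 2.2, 8.9]
finger_gap: 0.249
gripper_force: 52.2
```

```bash
python3 -c "from h import *;ca()"
```

```text
t 27.35 p [ 450.7 -333.1  103.2] z [ 0. -0. -1.] y [ 0.983 -0.183  0.   ] F [-1.6  2.2  8.9] M [ 0.32  0.4  -0.06] gap 0.249 g 52.2
tau6 -0.0152 cw of mark 87.5
```

The handle rests on the stand. Release and retreat upwards.

Emit:
servo_tool --rows '[[[0,0,0,0,0,-0.001,-0.4],[0,0,0,0,0,0,-0.2],[0,0,0,0,0,0,0],[0,0,0,0,0,0,0.3],[0,0,0,0,0,0,0.6],[0,0,0,0,0,0,0.6],[0,0,0,0,0,0,0.6],[0,0,0,0,0,-0.005,0.6]]]'

```text
t: 28.02
tcp_pos: [0.4502, -0.3326, 0.1071]
tool_rot: [0.769, 0.639, -0.0, -0.001]
force: [-0.9, 0.2, -0.7]
finger_gap: 0.801
gripper_force: 0.0
```

Emit:
servo_tool --rows '[[[0,0,0,0,0,-0.02,0.6],[0,0,0,0,0,-0.03,0.6],[0,0,0,0,0,-0.035,0.6],[0,0,0,0,0,-0.035,0.6],[0,0,0,0,0,-0.03,0.6],[0,0,0,-0.01,0,0,0.6],[0,0,0,-0.02,0,0,0.6],[0,0,0,-0.03,0,0,0.6]]]'

```text
t: 28.68
tcp_pos: [0.4399, -0.3905, 0.2587]
tool_rot: [0.768, 0.64, 0.0, -0.0]
force: [0.9, 0.2, -1.5]
finger_gap: 0.799
gripper_force: 0.0
```

Emit:
servo_tool --rows '[[[0,0,0,-0.04,0,0,0.6],[0,0,0,-0.04,0,0,0.6],[0,0,0,-0.04,0,0,0.6],[0,0,0,-0.03,-0.02,0,0.6],[0,0,0,-0.03,-0.02,0,0.6],[0,0,0,-0.03,-0.02,0,0.6],[0,0,0,0,0,0,0.6],[0,0,0,0,0,0,0.6]]]'

```text
t: 29.35
tcp_pos: [0.3402, -0.589, 0.2569]
tool_rot: [0.77, 0.638, 0.0, -0.001]
force: [-0.1, 1.0, -0.2]
finger_gap: 0.799
gripper_force: 0.0
```

```bash
python3 - <<'E'
from h import *
st()
a=manip.snapshot("scene");b=manip.snapshot("top");cv2.imwrite("pics/s8.png",a);cv2.imwrite("pics/t8.png",b)
for n,i,x in(("scene",a,(340,180,440,260)),("top",b,(335,195,435,265))):
    h=cv2.cvtColor(i,40)
    for k,m in(("orange",(h[...,0]<15)&(h[...,1]>150)&(h[...,2]>60)),("white",(h[...,1]<40)&(h[...,2]>190)),("black",h[...,2]<45)):
        m=np.uint8(m);z=np.zeros_like(m);z[x[1]:x[3],x[0]:x[2]]=m[x[1]:x[3],x[0]:x[2]]
        N,l,s,c=cv2.connectedComponentsWithStats(z)
        print(n,k,[(s[j].tolist(),c[j].round(1).tolist()) for j in range(1,N) if s[j,4]>8])
g=np.float32(cv2.cvtColor(b,6))
for n,p,q,w in(("outer",(212.5,208.0),(202,246.5),3),("fix",(268.1,219.4),(257.5,257.3),2)):
    e=edge(g,p,q,w);A,B=[plane("top",*x,.07) for x in e];print(n,rk(A),rk(B))
E
```

```text
t 29.35 p [ 340.2 -589.   256.9] z [-0.     0.001 -1.   ] y [ 0.982 -0.187 -0.001] F [-0.1  1.  -0.2] M [-0.02  0.04  0.04] gap 0.799 g 0.0
scene orange [([359, 203, 10, 23, 138], [363.6, 215.1]), ([437, 206, 3, 19, 39], [438.1, 214.9]), ([381, 236, 38, 24, 287], [404.1, 250.4]), ([414, 237, 10, 2, 12], [417.9, 237.6]), ([340, 258, 20, 2, 21], [349.8, 258.8])]
scene white [([406, 180, 34, 21, 613], [423.9, 189.4]), ([345, 182, 32, 21, 545], [360.1, 192.6]), ([377, 182, 30, 19, 381], [391.3, 190.3]), ([414, 201, 26, 7, 107], [427.8, 203.5]), ([355, 203, 58, 57, 1659], [387.2, 229.4]), ([348, 205, 13, 8, 73], [354.9, 207.9]), ([340, 206, 9, 23, 139], [342.7, 218.2]), ([348, 214, 5, 6, 13], [350.0, 216.6]), ([340, 231, 14, 26, 88], [344.4, 244.6]), ([340, 253, 4, 4, 14], [341.5, 254.3])]
scene black []
top orange [([426, 202, 9, 13, 66], [431.2, 208.8]), ([358, 226, 10, 9, 44], [362.0, 230.7])]
top white [([335, 195, 14, 26, 340], [341.1, 207.5]), ([349, 195, 64, 47, 1831], [379.3, 212.6]), ([415, 195, 20, 17, 243], [422.7, 201.3]), ([335, 223, 13, 30, 231], [338.8, 237.6])]
top black []
outer (np.float64(57.4), np.float64(90.0)) (np.float64(-68.1), np.float64(89.5))
fix (np.float64(62.3), np.float64(-92.0)) (np.float64(-61.4), np.float64(-87.7))
```

```bash
python3 - <<'E'
from h import *
c2=cv2.imread("pics/t2.png");b=cv2.imread("pics/t8.png");c8=crop(b,185,195,275,265,7)
t6=crop(cv2.imread("pics/t6.png"),185,195,275,265,7)
for n,c in(("pushed",c2),("t6",t6),("now",c8)):
    g=np.float32(cv2.cvtColor(c,6));e=edge(g,(230,100),(180,350),14)
    f=edge(g,(580,180),(520,440),10)
    print(n,[rk(plane("top",*((x+.5)/7-.5+[185,195]),.07)) for x in e],[rk(plane("top",*((x+.5)/7-.5+[185,195]),.07)) for x in f])
E
```

```text
pushed [(np.float64(58.3), np.float64(70.8)), (np.float64(-56.2), np.float64(71.1))] [(np.float64(59.0), np.float64(-91.4)), (np.float64(-60.8), np.float64(-91.1))]
t6 [(np.float64(58.3), np.float64(70.2)), (np.float64(-56.3), np.float64(69.8))] [(np.float64(59.1), np.float64(-91.4)), (np.float64(-60.8), np.float64(-94.3))]
now [(np.float64(58.3), np.float64(69.9)), (np.float64(-56.3), np.float64(69.5))] [(np.float64(59.0), np.float64(-91.4)), (np.float64(-60.8), np.float64(-90.8))]
```

The board's inner face is at rack y of about 69.7 (home is 70), down from about 71 after the push. The driver is back upright in its stand, so I hand in.

```bash
python3 -c "
from station import manip;print(manip.sign_off())"
```

```text
the job is handed in; nothing more can be done
None
```

The end board is drawn fully home, the cam was stopped at about 0.17 N m, the screwdriver is back upright in its stand, and the job is handed in. On the way the driver bumped the stand once at about 34 N, one white look-alike was found lying behind the stand and I lost track of the other (neither explained), jars and potato were not re-checked, and I viewed 11 pictures instead of 10.

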